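# Stack and pin steel blanks on the sloping drill jig

## Robot

A 6-joint arm with a two-finger parallel gripper is mounted at the origin on the work surface. World frame = base frame: x ahead of the robot, y to its left, z up, the work surface at z = 0. Lengths are in mm, angles in degrees, forces in N, time in s.
With the tool pointing down it reaches from about 300 to 775 mm from the base axis. Payload 14.6 kg.
Tool frame: the origin (TCP) lies at the very end of the fingers, on their centre line; the grasp point (between the pads) lies 19 mm behind it; z points along the fingers, y is the line along which they close (so a half turn about z gives the same grasp; the last joint's range is limited). The gripper opens to 85 mm and grips with 20 to 120 N. Pads are 22 mm wide; open, the fingers measure 114 mm over their backs; the gripper's body (76 mm by 85 mm) begins 54 mm behind the grasp point. The pads swing forward as they close: fully open they stand 13 mm farther back than shut.
Start: joints at [-79.676, 17.183, 87.147, -0, 75.671, -3.816], TCP at [134.36, -533.326, 210.981] pointing down, gripper open.
Joint ranges: [-173.82, 173.82], [-45.26, 126.66], [13.44, 144.39], [-59.66, 239.66], [0, 175.72], [-146.38, 146.38]. Speed limits (degrees/s): [127.2, 127.2, 147.25, 180, 180, 180].

## Interface

Orientations are given as [roll, pitch, yaw] about the fixed x, y, z axes, in that order (R = Rz(yaw) Ry(pitch) Rx(roll)).
In Python, from rig import r, camera gives the robot as it stands.
- The arm moves only by the tool carry_out, never from a script. Its argument "motion" is a list of rows, each an object with "offset": the shift along the world's x, y, z in cm, a list of three; "twist": the turn about the world's z in degrees. A call has exactly 5 rows; each row is the pose to reach, as a shift and turn from the pose commanded when the call began; what a row does not reach only later rows make up. A row lasts 1/10 s, in which the tool goes at most 50 mm and 8.59 degrees, less where a joint would pass 70% of its speed; a pose out of reach is approached as far as the arm can. A call with a gripper value outside its range is refused whole. "grip" is the finger opening in cm, from 0 to 8.54, set as the call begins (left out, the last holds). The fingers move at their own pace and stop on an object; "squeeze" is the grip in N (left out, the last holds). Time passes only in rows, so rows that repeat a pose let the fingers close, or fill a call up. It gives the time, the measured TCP pose, the force, the opening and the grip force at its end, in the units of the state.
- r.sense(): the state, without advancing time (a new reading comes with each control period).
- camera(name): name is "scene" or "top" or "wrist"; returns a dict with "color" (400x640x3 uint8, red, green, blue), "camera_matrix" (3x3 intrinsics, pixels), "position" and "orientation" of the camera in the world. Camera axes: x right, y down, z forward; pixel columns grow to the right and rows downward; lengths in mm; the calibration is good to about 2 mm. A picture is of the moment at which its call begins. There is no depth.
- r.sign_off(): hands the job in; it is judged then, once.
The state is a dict: "time_s": time; "joints": joint angles; "qd": joint speeds; "joint_torque": joint torques, N m; "position": TCP position; "tcp_rot": TCP orientation; "force": force on the tool from outside, world axes, zero at the start; "wrist_torque": the same for the moment, N m; "width": finger opening in mm; "grasp_force": force on a finger pad.
Only numpy, scipy, OpenCV 4.12 (cv2) and the standard library are available. Lean on these libraries where they do the work, as an engineer would, in place of code of your own. Each camera call takes 0.05 s, during which the arm holds its last target. There are 200 camera calls.

## Task

Get a pack of blanks ready for drilling: clear the rusty offcut from the jig's sloping shelf into the red scrap bin, lay the wooden backing board on the shelf, and stack every steel blank on top of it, each lying flat, with its plain end against the backstop and its holed end up the slope, centred so that all the holes line up with the hole in the shelf. Then push the orange-handled pin down through the whole stack and into the shelf's hole, leave it there, and disturb nothing else on the bench.

Things in the scene. Friction and masses are not known exactly. Their poses are not given: they have to be found in the camera images.
- jig: stack-drilling jig, fixed to the bench, teal base 190 x 130 mm; it carries the green shelf, which slopes 20 degrees (0.35 rad), and across the shelf's low end the yellow backstop: 12 mm thick, as wide as the shelf, square to it, standing 58 mm above it. Origin: centre of the base's underside; x horizontal, towards the shelf's high end
- shelf: the jig's green sloping shelf, 170 mm long, 120 mm wide, 16 mm thick. Origin: on its upper surface, in the middle of the foot of the backstop's inner face; x runs up the slope away from the backstop, y across, z square to the surface
- shelf_hole (a point): mouth of the 16 mm through hole for the pin, on the shelf's upper surface, 82 mm up the slope from the backstop, midway across; free space below it. A blank or board whose plain end touches the backstop and that is centred across the shelf has its hole in line with this one
- offcut: rust-brown steel offcut left lying on the shelf, 80 x 40 x 25 mm, 0.45 kg. Origin: centre of its underside, x along its length
- scrap: red open scrap bin, 140 x 140 x 60 mm high, walls 4 mm, fixed. Origin: centre of its underside, z up
- backer: loose pale wooden backing board, 110 x 60 x 12 mm, about 0.07 kg, lying flat on the bench. Origin: centre of its underside; x along its length. It has the same 18 mm through hole as the blanks, 27 mm from the centre towards +x
- backer_hole (a point): centre of the backing board's hole, at half thickness
- stand: blue block, 60 x 60 x 50 mm high, fixed, with a 15 mm hole 40 mm deep in its top in which the pin stands. Origin: centre of its underside
- pin: stack pin standing upright in the stand: steel shank of 12 mm diameter, 75 mm long, its lowest 12 mm tapered to 6 mm; above it an orange cylindrical grip of 26 mm diameter, 36 mm high; 111 mm in all, 0.12 kg. Origin: centre of the tapered tip; z along the pin towards the grip
- oil: yellow oil bottle, 60 mm across, 150 mm high, loose bystander. Origin: centre of its underside
- bearing: steel bearing ring, 80 mm across, 28 mm high, loose bystander. Origin: centre of its underside
- spanner: steel spanner 170 mm long, loose bystander. Origin: on its underside
- plate1: loose bright steel blank, 110 x 60 x 8 mm, about 0.4 kg, lying flat on the bench at the start; may be absent. Origin: centre of its underside; x along its length, z up through its thickness. A round through hole of 18 mm diameter lies on the length axis 27 mm from the centre towards +x (28 mm from that end)
- plate1_hole (a point): centre of the hole of plate1, at half thickness
- plate2: loose bright steel blank, 110 x 60 x 8 mm, about 0.4 kg, lying flat on the bench at the start; may be absent. Origin: centre of its underside; x along its length, z up through its thickness. A round through hole of 18 mm diameter lies on the length axis 27 mm from the centre towards +x (28 mm from that end)
- plate2_hole (a point): centre of the hole of plate2, at half thickness
- plate3: loose bright steel blank, 110 x 60 x 8 mm, about 0.4 kg, lying flat on the bench at the start; may be absent. Origin: centre of its underside; x along its length, z up through its thickness. A round through hole of 18 mm diameter lies on the length axis 27 mm from the centre towards +x (28 mm from that end)
- plate3_hole (a point): centre of the hole of plate3, at half thickness
- plate4: loose bright steel blank, 110 x 60 x 8 mm, about 0.4 kg, lying flat on the bench at the start; may be absent. Origin: centre of its underside; x along its length, z up through its thickness. A round through hole of 18 mm diameter lies on the length axis 27 mm from the centre towards +x (28 mm from that end)
- plate4_hole (a point): centre of the hole of plate4, at half thickness
- plate5: loose bright steel blank, 110 x 60 x 8 mm, about 0.4 kg, lying flat on the bench at the start; may be absent. Origin: centre of its underside; x along its length, z up through its thickness. A round through hole of 18 mm diameter lies on the length axis 27 mm from the centre towards +x (28 mm from that end)
- plate5_hole (a point): centre of the hole of plate5, at half thickness

How it is judged (in metres and radians):
On the way, in this order (a step that is already met when the one before it is completed fails the run):
1. the offcut lies in the scrap bin, let go (x of offcut in the frame of scrap between -0.07 and 0.07 m and y of offcut in the frame of scrap between -0.07 and 0.07 m and z of offcut in the frame of scrap below 0.06 m and contact force between the fingers and offcut below 0.3 N), for 0.2 s.
2. the backing board lies on the shelf against the backstop, let go (x of backer_hole in the frame of shelf between 0.077 and 0.087 m and y of backer_hole in the frame of shelf between -0.005 and 0.005 m and z of backer in the frame of shelf between -0.003 and 0.004 m and angle between the x axis of backer and the x axis of shelf, either way round below 0.08 rad and angle between the z axis of backer and the z axis of shelf, either way round below 0.06 rad and contact force between the fingers and backer below 0.3 N), for 0.2 s.
3. every blank is stacked on the backing board against the backstop, holes in line, let go (x of plate1_hole in the frame of shelf between 0.077 and 0.087 m and y of plate1_hole in the frame of shelf between -0.005 and 0.005 m and z of plate1 in the frame of shelf between 0.009 and 0.06 m and angle between the x axis of each of plate1, plate2, plate3, plate4, plate5 and the x axis of shelf, either way round below 0.08 rad and angle between the z axis of each of plate1, plate2, plate3, plate4, plate5 and the z axis of shelf, either way round below 0.06 rad and x of plate2_hole in the frame of shelf between 0.077 and 0.087 m and y of plate2_hole in the frame of shelf between -0.005 and 0.005 m and z of plate2 in the frame of shelf between 0.009 and 0.06 m and x of plate3_hole in the frame of shelf between 0.077 and 0.087 m and y of plate3_hole in the frame of shelf between -0.005 and 0.005 m and z of plate3 in the frame of shelf between 0.009 and 0.06 m and x of plate4_hole in the frame of shelf between 0.077 and 0.087 m and y of plate4_hole in the frame of shelf between -0.005 and 0.005 m and z of plate4 in the frame of shelf between 0.009 and 0.06 m and x of plate5_hole in the frame of shelf between 0.077 and 0.087 m and y of plate5_hole in the frame of shelf between -0.005 and 0.005 m and z of plate5 in the frame of shelf between 0.009 and 0.06 m and contact force between the fingers and plate1 below 0.3 N and contact force between the fingers and plate2 below 0.3 N and contact force between the fingers and plate3 below 0.3 N and contact force between the fingers and plate4 below 0.3 N and contact force between the fingers and plate5 below 0.3 N), for 0.2 s.
At the end, for the whole second after the job is handed in: offcut in the bin; backing board and every present blank stacked flat on the shelf (0.06 rad), square (0.08 rad), each hole within 5 mm of the shelf hole's axis, so against the backstop to 5 mm; pin through them all, tip 12 mm or more below the shelf surface, within 0.12 rad of square, at rest (all of step 1 and x of backer_hole in the frame of shelf between 0.077 and 0.087 m and y of backer_hole in the frame of shelf between -0.005 and 0.005 m and z of backer in the frame of shelf between -0.003 and 0.004 m and angle between the x axis of each of backer, plate1, plate2, plate3, plate4, plate5 and the x axis of shelf, either way round below 0.08 rad and angle between the z axis of each of backer, plate1, plate2, plate3, plate4, plate5 and the z axis of shelf, either way round below 0.06 rad and x of plate1_hole in the frame of shelf between 0.077 and 0.087 m and y of plate1_hole in the frame of shelf between -0.005 and 0.005 m and z of plate1 in the frame of shelf between 0.009 and 0.06 m and x of plate2_hole in the frame of shelf between 0.077 and 0.087 m and y of plate2_hole in the frame of shelf between -0.005 and 0.005 m and z of plate2 in the frame of shelf between 0.009 and 0.06 m and x of plate3_hole in the frame of shelf between 0.077 and 0.087 m and y of plate3_hole in the frame of shelf between -0.005 and 0.005 m and z of plate3 in the frame of shelf between 0.009 and 0.06 m and x of plate4_hole in the frame of shelf between 0.077 and 0.087 m and y of plate4_hole in the frame of shelf between -0.005 and 0.005 m and z of plate4 in the frame of shelf between 0.009 and 0.06 m and x of plate5_hole in the frame of shelf between 0.077 and 0.087 m and y of plate5_hole in the frame of shelf between -0.005 and 0.005 m and z of plate5 in the frame of shelf between 0.009 and 0.06 m and z of pin in the frame of shelf below -0.012 m and x of pin in the frame of shelf between 0.077 and 0.087 m and y of pin in the frame of shelf between -0.005 and 0.005 m and angle between the z axis of pin and the z axis of shelf, either way round below 0.12 rad and linear speed of pin below 0.02 m/s); the robot touches nothing.
It fails at once if the oil is moved by more than 30 mm (distance of oil from where it was at the start of the episode above 0.03 m).
It fails at once if the bearing is moved by more than 30 mm (distance of bearing from where it was at the start of the episode above 0.03 m).
It fails at once if the spanner is moved by more than 30 mm (distance of spanner from where it was at the start of the episode above 0.03 m).
Of plate1, plate2, plate3, plate4, plate5 only 3 to 5 are there at a start; the rules pass over those that are not, and their reading is None.
At some moment in a run one of backer, plate1, plate2, plate3, plate4, plate5 may be knocked a few centimetres aside while the robot is not near it.
It also fails if it takes over 210 s, if anything falls off the work surface, if the arm or the gripper's body presses on something with over 40 N, if the wrist force passes 120 N, or if a joint passes its speed limit or range.

## Working session

There is one attempt and no reset: what is moved stays moved. The work goes in short steps, Python scripts to look and compute and a tool call to move; the robot and the scene stay as the last step left them, time stands still between calls to the robot, and variables do not carry over. Pictures are saved under pics/ and viewed, at most 14 in all, crops included, and the job is handed in when it is done.

Besides the shell and the picture viewer there is one more tool, called after ">>>" as a command line: name --argument value ..., lists and objects as JSON in quotes. carry_out: Moves the arm, as the interface text tells. Its arguments: {"type":"object","properties":{"motion":{"type":"array","items":{"type":"object","properties":{"offset":{"type":"array","items":{"type":"number"}},"twist":{"type":"number"}}}},"grip":{"type":"number"},"squeeze":{"type":"number"}},"required":["motion"]}

```bash
ls; mkdir -p pics
cat > h.py <<'E'
import numpy as np, cv2, glob
from rig import r, camera
from scipy.spatial.transform import Rotation as Ro
def R(o): 
    o=np.array(o,float)
    return o if o.shape==(3,3) else Ro.from_euler('xyz',o,degrees=True).as_matrix()
def snap(n,f=None):
    c=camera(n)
    if f: cv2.imwrite('pics/'+f,c['color'][:,:,::-1])
    return c
def ray(c,px):
    K=np.array(c['camera_matrix']); d=np.linalg.inv(K)@np.array([px[0],px[1],1.])
    return np.array(c['position']),R(c['orientation'])@d
def plane(c,px,z):
    p,d=ray(c,px); return p+d*(z-p[2])/d[2]
def proj(c,P):
    q=np.array(c['camera_matrix'])@(R(c['orientation']).T@(np.array(P,float)-np.array(c['position'])))
    return q[:2]/q[2]
E
python3 - <<'E'
from h import *
for n in ('top','scene','wrist'):
    c=snap(n,n+'0.png'); print(n,np.round(c['camera_matrix'],1).tolist(),np.round(c['position'],1),np.round(c['orientation'],2))
print(r.sense())
E
```

```text
pics
top [[518.8, 0.0, 322.3], [0.0, 518.8, 198.9], [0.0, 0.0, 1.0]] [ 325.1  -40.1 1346.6] [-170.8     1.39  -91.64]
scene [[461.1, 0.0, 310.5], [0.0, 461.1, 194.9], [0.0, 0.0, 1.0]] [1555.5 -180.5  797.1] [-1.2422e+02 -1.2000e-01  8.1770e+01]
wrist [[283.6, 0.0, 316.7], [0.0, 283.6, 196.9], [0.0, 0.0, 1.0]] [ 203.4 -516.   373.2] [ 1.639e+02  8.000e-02 -7.582e+01]
{'time_s': 0.15, 'joints': array([-7.96770155e+01,  1.72093498e+01,  8.71714758e+01,  1.93531096e-03,
        7.56718206e+01, -3.81589438e+00]), 'qd': array([ 0.00610477,  0.01814611, -0.11909972,  0.0261785 ,  0.02448344,
       -0.0157059 ]), 'joint_torque': array([ 7.39512016e-04, -5.43665385e+01, -3.61885965e+01, -2.17308224e-05,
        3.14874313e-03, -2.06766128e-05]), 'position': array([ 134.3202742 , -533.14198965,  210.54660125]), 'tcp_rot': array([-1.79947595e+02, -5.37415070e-03,  1.41383966e+01]), 'force': array([-0.32257065,  0.29639256,  0.24928702]), 'wrist_torque': array([ 0.00364208, -0.02206559, -0.0461218 ]), 'grasp_force': 0.0, 'width': 85.26462078183333}
```

View pics/top0.png

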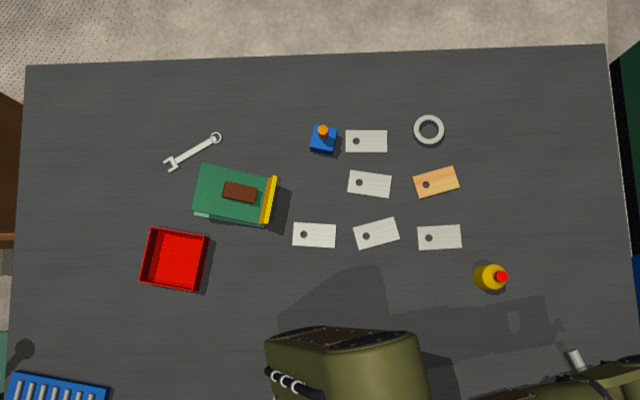

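View pics/scene0.png

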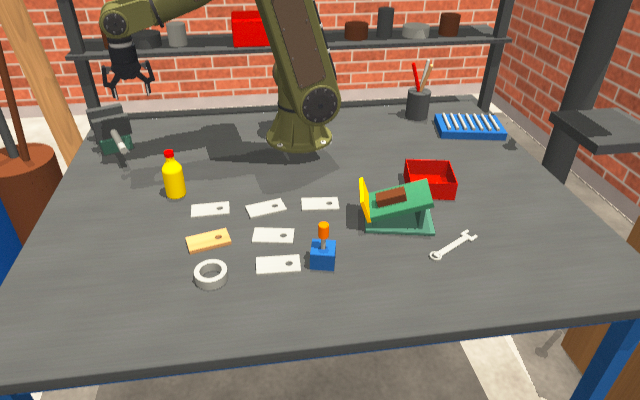

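```bash
cat >> h.py <<'E'
def blobs(c,lo,hi,amin=60):
    h=cv2.cvtColor(c['color'],cv2.COLOR_RGB2HSV); m=cv2.inRange(h,np.array(lo),np.array(hi))
    cs,_=cv2.findContours(m,cv2.RETR_EXTERNAL,cv2.CHAIN_APPROX_NONE)
    return [k for k in cs if cv2.contourArea(k)>amin]
RNG=dict(plate=((0,0,150),(179,45,255)),wood=((8,60,150),(24,180,255)))
def flats(c,kind,z,zoom=1):
    """plates / board: centre, yaw of +x axis (towards hole) in deg, dims"""
    out=[]
    g=cv2.cvtColor(c['color'],cv2.COLOR_RGB2GRAY)
    for k in blobs(c,*RNG[kind],amin=300):
        q=np.array([plane(c,p[0],z)[:2] for p in k]).astype(np.float32)
        (cx,cy),(w,h),a=cv2.minAreaRect(q)
        if not(95<max(w,h)<125 and 48<min(w,h)<72): continue
        if w<h: a+=90
        a=np.radians(a); ctr=np.array([cx,cy])
        # hole: dark pixels inside
        m=np.zeros(g.shape,np.uint8); cv2.drawContours(m,[k],-1,255,-1); m=cv2.erode(m,np.ones((5,5)))
        ys,xs=np.where((m>0)&(g<120))
        hp=np.array([plane(c,(x,y),z)[:2] for x,y in zip(xs,ys)])
        hole=hp.mean(0) if len(hp) else ctr*0
        u=np.array([np.cos(a),np.sin(a)])
        if (hole-ctr)@u<0: u=-u
        out.append((np.round(ctr,1),round(np.degrees(np.arctan2(u[1],u[0])),1),np.round(hole,1),round(max(w,h)),round(min(w,h))))
    return out
E
python3 - <<'E'
from h import *
c=snap('top')
for k,z in (('plate',8),('wood',12)):
    for f in flats(c,k,z): print(k,*f)
for n,lo,hi,z in (('red',(0,150,90),(5,255,255),60),('blue',(105,120,80),(125,255,255),50),('orange',(8,200,150),(18,255,255),120),('yellow',(22,150,120),(32,255,255),70),('brown',(0,80,30),(12,230,140),60),('green',(60,80,40),(90,255,200),60)):
    for k in blobs(c,lo,hi,40):
        (cx,cy),wh,a=cv2.minAreaRect(k); print(n,np.round((cx,cy),1),np.round(wh,1),round(a,1),np.round(plane(c,(cx,cy),z),0), cv2.approxPolyDP(k,3,True)[:,0].tolist())
s=snap('scene')
a=cv2.resize(c['color'][150:240,180:290],None,fx=4.5,fy=4.5,interpolation=cv2.INTER_CUBIC)
b=cv2.resize(s['color'][165:245,340:450],None,fx=4.5,fy=4.5,interpolation=cv2.INTER_CUBIC)
w=np.zeros((405,800,3),np.uint8); w[:405,:390]=a[:,:390]; w[:360,400:800]=b[:,:400]
w=w[:,:,::-1]; cv2.imwrite('pics/jig.png',w)
E
```

```text
plate [ 434.4 -310.8] 91.8 [ 433.6 -283.1] 109 59
plate [450.3  11.2] 84.9 [452.3  38.5] 110 61
plate [ 449.7 -149.3] 103.6 [ 443.3 -123.1] 110 60
plate [ 579.8 -137.5] 79.7 [ 584.7 -110.4] 110 60
plate [ 696.2 -134.4] 87.9 [ 697.1 -107. ] 106 58
wood [ 578.5 -310.1] 104.2 [ 572.1 -284.3] 109 60
red [501. 276.] [10. 12.] 90.0 [ 330. -444.   60.] [[495, 274], [499, 281], [507, 279], [505, 271]]
red [170.8 258.3] [56.3 58.2] 11.3 [397. 366.  60.] [[151, 226], [138, 281], [192, 291], [204, 236]]
blue [ 55. 385.] [100.  28.] -0.0 [100. 646.  50.] [[5, 399], [12, 399], [18, 379], [24, 381], [20, 399], [25, 399], [30, 381], [36, 383], [32, 399], [37, 399], [42, 383], [48, 386], [44, 399], [49, 399], [54, 386], [59, 388], [57, 399], [62, 399], [65, 388], [71, 390], [69, 399], [74, 399], [77, 390], [83, 392], [81, 399], [87, 399], [89, 393], [95, 395], [94, 399], [103, 399], [105, 389], [13, 371]]
blue [323.1 137.5] [23.8 23.5] 11.9 [696. -21.  50.] [[315, 124], [310, 146], [332, 151], [336, 129], [328, 127], [328, 136], [323, 141]]
yellow [493. 276.] [24. 22.] 90.0 [ 331. -422.   70.] [[490, 264], [483, 269], [482, 280], [490, 288], [499, 288], [504, 283], [495, 282], [492, 276], [503, 269]]
yellow [269.7 199.1] [ 5.3 49. ] 11.3 [536. 117.  70.] [[274, 175], [264, 223], [268, 221]]
brown [239.4 192.1] [32.6 15.9] 12.5 [558. 194.  60.] [[225, 183], [223, 196], [254, 201], [256, 188]]
green [  3.5 362.5] [ 7. 61.] 0.0 [158. 770.  60.] [[7, 332], [0, 332], [0, 393]]
green [232.1 195.6] [76.  52.4] 12.7 [550. 213.  60.] [[202, 162], [191, 209], [206, 212], [212, 218], [264, 227], [257, 222], [266, 178]]
green [629.5 127.5] [173.  19.] 90.0 [ 692. -798.   60.] [[639, 41], [620, 57], [639, 214]]
```

View pics/jig.png

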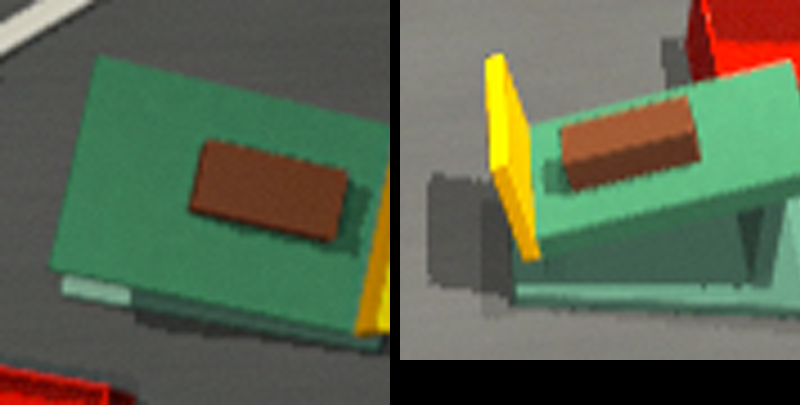

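Run:
```python
from h import *
from scipy.optimize import least_squares
c=snap('top');s=snap('scene')
h=cv2.cvtColor(s['color'],cv2.COLOR_RGB2HSV)
print(h[190,410],h[206,420],h[185,425], h[200,432])
for lo in (140,150,160,170):
  for k in blobs(s,(60,60,lo),(95,255,255),300): print(lo,cv2.approxPolyDP(k,2.5,True)[:,0].tolist())
T=dict(A=(201.8,162.5),B=(191,209.6),F=(258.8,223.5),D=(266.8,178))
S=dict(B=(426.9,178.6),D=(370,218),F=(369,193))
def pose(v): 
    return np.array(v[:3]),Ro.from_euler('xyz',[0,-20,v[3]],degrees=True).as_matrix()
def P(v,n):
    o,M=pose(v); return o+M@dict(A=(v[4],-60,0),B=(v[4],60,0),F=(0,60,0),D=(0,-60,0))[n]
f=lambda v: np.concatenate([proj(c,P(v,n))-T[n] for n in T]+[proj(s,P(v,n))-S[n] for n in S])
q=least_squares(f,[540,130,30,80,165],loss='soft_l1'); print(np.round(q.x,1),np.round(f(q.x),1))
```

```text
[ 71 122 196] [ 72 123 129] [ 71 123 201] [ 67  93 170]
140 [[434, 233], [428, 209], [422, 229], [366, 228]]
140 [[426, 179], [370, 192], [370, 217], [432, 202]]
150 [[426, 179], [370, 192], [370, 217], [432, 202]]
160 [[426, 179], [370, 192], [370, 217], [432, 202]]
170 [[426, 179], [400, 185], [405, 188], [407, 201], [388, 207], [372, 208], [370, 202], [375, 198], [374, 193], [398, 185], [369, 193], [370, 216], [431, 202]]
[536.8 136.4  46.2  78.1 169.2] [-0.1 -0.2  0.2  0.1 -0.3  0.3  0.9 -0.1  0.  -0.2  0.7  0.  -0.1  0.2]
```

```bash
cat >> h.py <<'E'
SO=np.array([536.8,136.4,46.2]); SY=78.1
def SM(): return Ro.from_euler('xyz',[0,-20,SY],degrees=True).as_matrix()
def sh(p): return SO+SM()@np.array(p,float)      # shelf -> world
def onshelf(c,px,z):                             # pixel -> shelf coords at height z over shelf
    p,d=ray(c,px); M=SM().T; p=M@(p-SO); d=M@d
    return p+d*(z-p[2])/d[2]
def rectshelf(c,k,z):
    q=np.array([onshelf(c,p[0],z)[:2] for p in k]).astype(np.float32); return cv2.minAreaRect(q)
def go(x,y,z,yaw=None,cur=None):
    s=r.sense(); p=np.array(s['position']); cy=s['tcp_rot'][2]
    print('off cm',np.round((np.array([x,y,z])-p)/10,2),'twist',None if yaw is None else round((yaw-cy+180)%360-180,1))
E
python3 - <<'E'
from h import *
c=snap('top')
k=max(blobs(c,(0,80,70),(12,230,140),40),key=cv2.contourArea)
print(rectshelf(c,k,25))
for k in blobs(c,(0,150,90),(5,255,255),1000): 
  q=np.array([plane(c,p[0],60)[:2] for p in k]).astype(np.float32); print(cv2.minAreaRect(q))
g=sh((70,0,0)); print(g)
go(555,190,250,78)
E
```

```text
((66.68806457519531, -5.137016296386719), (38.451080322265625, 79.67852783203125), 89.90045928955078)
((397.2105407714844, 365.471435546875), (140.33445739746094, 141.6312713623047), 78.45291900634766)
[550.3637986  200.76483709  70.14141003]
off cm [42.06 72.33  3.91] twist 63.9
```

>>> carry_out --motion '[{"offset": [2,4,4],"twist": 8},{"offset": [4.5,8,4],"twist": 16},{"offset": [7,12,4],"twist": 24},{"offset": [9.5,16,4],"twist": 32},{"offset": [12,20,4],"twist": 40}]' --grip 8.0

```text
time_s: 0.9
position: [255.0, -331.5, 251.1]
tcp_rot: [180.0, 0.0, 54.5]
force: [1.2, -1.0, 0.2]
width: 80.2
grasp_force: 0.0
```

>>> carry_out --motion '[{"offset": [2.5,4,0],"twist": 8},{"offset": [5,8,0],"twist": 16},{"offset": [8,12,0],"twist": 24},{"offset": [10.5,16,0],"twist": 24},{"offset": [13,20,0],"twist": 24}]'

```text
time_s: 1.4
position: [385.0, -131.4, 251.3]
tcp_rot: [180.0, 0.0, 78.2]
force: [1.6, -1.4, 0.2]
width: 80.1
grasp_force: 0.0
```

>>> carry_out --motion '[{"offset": [2.5,4,0],"twist": 0},{"offset": [5,8,0],"twist": 0},{"offset": [8,12,0],"twist": 0},{"offset": [10.5,16,0],"twist": 0},{"offset": [13,20,0],"twist": 0}]'

```text
time_s: 1.9
position: [515.1, 68.7, 251.0]
tcp_rot: [180.0, -0.0, 78.2]
force: [1.0, -0.4, 0.1]
width: 79.9
grasp_force: 0.0
```

Run:
```python
from h import *
c=snap('wrist','w1.png')
for k in blobs(c,(0,80,50),(12,230,160),200):
    print(len(k),rectshelf(c,k,25))
for k in blobs(c,(60,60,40),(95,255,255),2000): print(cv2.approxPolyDP(k,5,True)[:,0].tolist())
print([np.round(proj(c,sh(p)),0).tolist() for p in ((0,60,0),(0,-60,0),(170,-60,0),(170,60,0))])
print(sh((66.7,-5.1,12.5)),sh((66.7,-5.1,0)))
```

```text
642 ((111.72694396972656, 147.33343505859375), (12.543976783752441, 126.48663330078125), 0.10493095219135284)
[[264, 0], [274, 116], [371, 116], [385, 0]]
[[274.0, 115.0], [370.0, 115.0], [392.0, -71.0], [257.0, -72.0]]
[553.83318339 192.49548113  80.75890132] [554.7147582  196.67885342  69.01274356]
```

View pics/w1.png

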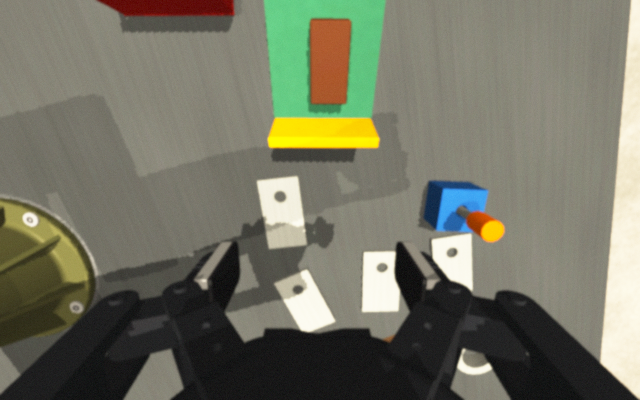

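>>> carry_out --motion '[{"offset": [1.3,4.1,0],"twist": 0},{"offset": [2.6,8.2,0],"twist": 0},{"offset": [3.9,12.4,-1],"twist": 0},{"offset": [3.9,12.4,-5.5],"twist": 0},{"offset": [3.9,12.4,-9.5],"twist": 0}]' --grip 8.0 --squeeze 50

```text
time_s: 2.45
position: [553.2, 191.8, 154.3]
tcp_rot: [180.0, -0.0, 78.3]
force: [0.5, 0.3, -0.1]
width: 79.7
grasp_force: 0.0
```

>>> carry_out --motion '[{"offset": [0,0,-3],"twist": 0},{"offset": [0,0,-5.5],"twist": 0},{"offset": [0,0,-7],"twist": 0},{"offset": [0,0,-8.2],"twist": 0},{"offset": [0,0,-8.2],"twist": 0}]'

```text
time_s: 2.95
position: [553.0, 190.5, 73.0]
tcp_rot: [-179.9, 0.0, 78.1]
force: [-0.3, 0.2, -0.7]
width: 80.0
grasp_force: 0.0
```

>>> carry_out --motion '[{"offset": [0,0,0],"twist": 0},{"offset": [0,0,0],"twist": 0},{"offset": [0,0,0],"twist": 0},{"offset": [0,0,0],"twist": 0},{"offset": [0,0,0],"twist": 0}]' --grip 3.0

```text
time_s: 3.45
position: [553.9, 190.8, 75.4]
tcp_rot: [179.9, -0.0, 78.1]
force: [-2.3, -1.5, 7.8]
width: 37.2
grasp_force: 49.2
```

>>> carry_out --motion '[{"offset": [0,0,2],"twist": 0},{"offset": [0,0,5],"twist": 0},{"offset": [0,0,9],"twist": 0},{"offset": [-2.5,2.5,12],"twist": 0},{"offset": [-5,5.5,12],"twist": 0}]'

```text
time_s: 3.95
position: [504.3, 246.1, 198.6]
tcp_rot: [179.7, -0.2, 78.0]
force: [1.0, 0.7, -4.3]
width: 37.3
grasp_force: 51.0
```

>>> carry_out --motion '[{"offset": [-3,3,0],"twist": 0},{"offset": [-6,6,0],"twist": 0},{"offset": [-9,9,0],"twist": 0},{"offset": [-10.7,12,0],"twist": 0},{"offset": [-10.7,12,-3],"twist": 0}]'

```text
time_s: 4.45
position: [395.5, 369.6, 167.3]
tcp_rot: [179.8, -0.3, 78.4]
force: [0.8, 0.4, -4.4]
width: 36.7
grasp_force: 50.9
```

>>> carry_out --motion '[{"offset": [0,0,-4],"twist": 0},{"offset": [0,0,-8],"twist": 0},{"offset": [0,0,-10.5],"twist": 0},{"offset": [0,0,-10.5],"twist": 0},{"offset": [0,0,-10.5],"twist": 0}]'

```text
time_s: 4.95
position: [396.6, 365.9, 59.9]
tcp_rot: [180.0, -0.0, 78.1]
force: [0.5, 0.3, -3.3]
width: 36.5
grasp_force: 51.5
```

>>> carry_out --motion '[{"offset": [0,0,0],"twist": 0},{"offset": [0,0,0],"twist": 0},{"offset": [0,0,0],"twist": 0},{"offset": [0,0,4],"twist": 0},{"offset": [0,0,8],"twist": 0}]' --grip 6.0

```text
time_s: 5.45
position: [396.0, 365.4, 140.1]
tcp_rot: [-180.0, 0.1, 78.1]
force: [0.7, 1.2, 0.6]
width: 59.7
grasp_force: 0.0
```

>>> carry_out --motion '[{"offset": [1,-3.5,3],"twist": 0},{"offset": [2.2,-8,5],"twist": 0},{"offset": [3.4,-12.5,7],"twist": 0},{"offset": [4.6,-17,9],"twist": 0},{"offset": [6,-21.5,9],"twist": 0}]' --grip 8.0

```text
time_s: 5.95
position: [457.3, 149.3, 232.4]
tcp_rot: [179.7, -0.1, 78.2]
force: [1.3, 0.6, 0.2]
width: 79.7
grasp_force: 0.0
```

>>> carry_out --motion '[{"offset": [1.2,-4.5,0],"twist": 6},{"offset": [2.4,-9,0],"twist": 12},{"offset": [3.6,-13.5,0],"twist": 18},{"offset": [4.8,-18,0],"twist": 24},{"offset": [6,-22.5,0],"twist": 26}]'

```text
time_s: 6.45
position: [516.6, -76.3, 229.9]
tcp_rot: [179.9, 0.0, 104.4]
force: [0.7, 0.4, 0.2]
width: 80.0
grasp_force: 0.0
```

>>> carry_out --motion '[{"offset": [1.2,-4.5,0],"twist": 0},{"offset": [2.4,-9,0],"twist": 0},{"offset": [3.6,-13.5,0],"twist": 0},{"offset": [4.8,-18,0],"twist": 0},{"offset": [6,-22.5,0],"twist": 0}]'

```text
time_s: 6.95
position: [576.5, -301.3, 229.9]
tcp_rot: [179.9, 0.0, 104.1]
force: [1.0, 0.5, 0.3]
width: 80.0
grasp_force: 0.0
```

Run:
```python
from h import *
c=snap('wrist','w2.png')
print('wrist',flats(c,'wood',12),r.sense()['position'],r.sense()['tcp_rot'])
c=snap('top')
print('top',flats(c,'wood',12))
for f in flats(c,'plate',8): print(*f)
for k in blobs(c,(0,60,40),(14,230,160),80): print(cv2.minAreaRect(k))
```

```text
wrist [(array([ 578.5, -313.4]), np.float64(104.2), array([ 572.5, -286.4]), 112, 63)] [ 576.49199313 -307.07973637  228.41005206] [-1.79973811e+02  7.17064449e-02  1.03922008e+02]
top []
[450.4  11.1] 84.5 [452.2  38.3] 110 60
[ 449.4 -146. ] 103.4 [ 443.1 -123.4] 103 59
[ 579.6 -137.4] 79.5 [ 584.7 -110.7] 109 60
[ 696.2 -134.4] 87.9 [ 697.1 -107. ] 106 58
((173.4575653076172, 258.5291748046875), (34.15994644165039, 16.752212524414062), 10.491477012634277)
((6.756999969482422, 173.6179962158203), (22.94829750061035, 148.93310546875), 3.8424532413482666)
```

View pics/w2.png

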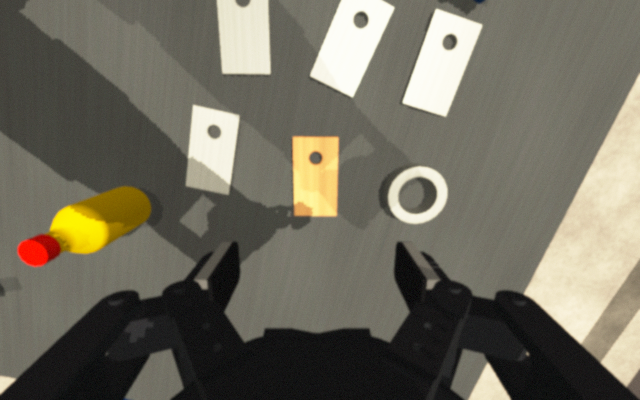

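>>> carry_out --motion '[{"offset": [0.1,0,-5],"twist": 0},{"offset": [0.1,0,-10],"twist": 0},{"offset": [0.1,0,-15],"twist": 0},{"offset": [0.1,0,-18],"twist": 0},{"offset": [0.1,0,-18],"twist": 0}]' --grip 7.0 --squeeze 20

```text
time_s: 7.55
position: [575.5, -297.9, 45.1]
tcp_rot: [-179.7, -0.3, 104.2]
force: [-0.5, -1.5, -0.2]
width: 69.9
grasp_force: 0.0
```

Run:
```python
from h import *
c=snap('wrist','w3.png')
print('wrist',flats(c,'wood',12)); s=r.sense(); print(s['position'],s['tcp_rot'],s['width'])
```

```text
wrist [(array([ 578.4, -313.6]), np.float64(104.1), array([ 577.6, -296.5]), 112, 61)]
[ 576.9489108  -298.76775911   48.50089651] [-1.79908405e+02 -9.21314845e-02  1.04157049e+02] 70.24479835739635
```

View pics/w3.png

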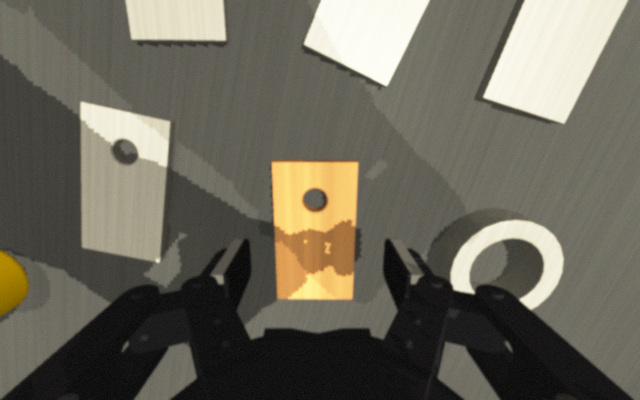

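>>> carry_out --motion '[{"offset": [0,-0.9,-2],"twist": 0},{"offset": [0,-0.9,-4],"twist": 0},{"offset": [0,-0.9,-4.6],"twist": 0},{"offset": [0,-0.9,-4.6],"twist": 0},{"offset": [0,-0.9,-4.6],"twist": 0}]'

```text
time_s: 8.1
position: [578.3, -308.7, 5.2]
tcp_rot: [179.9, 0.1, 104.2]
force: [-0.1, -0.9, 0.6]
width: 69.8
grasp_force: 0.0
```

>>> carry_out --motion '[{"offset": [0,0,0],"twist": 0},{"offset": [0,0,0],"twist": 0},{"offset": [0,0,0],"twist": 0},{"offset": [0,0,0],"twist": 0},{"offset": [0,0,0],"twist": 0}]' --grip 5.0

```text
time_s: 8.6
position: [577.3, -308.3, 3.0]
tcp_rot: [-180.0, -0.0, 104.1]
force: [0.6, -0.6, -1.1]
width: 50.5
grasp_force: 0.0
```

>>> carry_out --motion '[{"offset": [0,0,1],"twist": 0},{"offset": [0,0,4],"twist": 0},{"offset": [0,0,8],"twist": 0},{"offset": [0,0,12],"twist": 0},{"offset": [0,0,12],"twist": 0}]'

```text
time_s: 9.1
position: [579.5, -309.5, 130.2]
tcp_rot: [179.6, 0.4, 104.1]
force: [0.4, -0.2, -0.2]
width: 49.9
grasp_force: 0.0
```

Run:
```python
from h import *
c=snap('wrist','w4.png')
s=r.sense(); print(s['position'],s['tcp_rot'],s['width'],s['grasp_force'])
```

```text
[ 578.4906437  -308.98615495  126.8962753 ] [179.76077022   0.24328077 104.13822875] 50.153293989702526 0.0
```

View pics/w4.png

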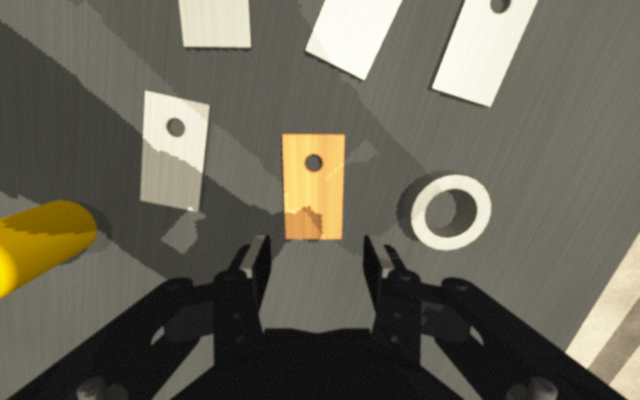

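>>> carry_out --motion '[{"offset": [0,0,-3],"twist": 0},{"offset": [0,0,-7],"twist": 0},{"offset": [0,0,-11],"twist": 0},{"offset": [0,0,-12.4],"twist": 0},{"offset": [0,0,-12.7],"twist": 0}]' --grip 6.8

```text
time_s: 9.65
position: [576.5, -307.8, -5.8]
tcp_rot: [-179.9, -0.1, 104.1]
force: [0.6, -0.1, 0.8]
width: 68.0
grasp_force: 0.0
```

>>> carry_out --motion '[{"offset": [0,0,0],"twist": 0},{"offset": [0,0,0],"twist": 0},{"offset": [0,0,0],"twist": 0},{"offset": [0,0,0],"twist": 0},{"offset": [0,0,0],"twist": 0}]' --grip 5.0

```text
time_s: 10.15
position: [577.6, -308.4, -3.4]
tcp_rot: [180.0, 0.0, 104.1]
force: [0.2, -0.2, -0.8]
width: 50.3
grasp_force: 0.0
```

>>> carry_out --motion '[{"offset": [0,0,1],"twist": 0},{"offset": [0,0,1.5],"twist": 0},{"offset": [0,0,1.5],"twist": 0},{"offset": [0,0,1.5],"twist": 0},{"offset": [0,0,1],"twist": 0}]' --grip 6.8

```text
time_s: 10.65
position: [577.6, -308.5, 6.2]
tcp_rot: [180.0, 0.0, 104.1]
force: [0.1, 0.4, -0.1]
width: 67.9
grasp_force: 0.0
```

>>> carry_out --motion '[{"offset": [0,0,-0.5],"twist": 0},{"offset": [0,0,-1.0],"twist": 0},{"offset": [0,0,-1.4],"twist": 0},{"offset": [0,0,-1.4],"twist": 0},{"offset": [0,0,-1.4],"twist": 0}]'

```text
time_s: 11.15
position: [577.4, -308.3, -8.1]
tcp_rot: [-180.0, -0.0, 104.1]
force: [-0.3, 0.5, 0.6]
width: 67.9
grasp_force: 0.0
```

Run:
```python
from h import *
c=snap('wrist','w5.png')
s=r.sense(); print(s['position'],s['force'],s['width'],flats(c,'wood',12))
```

```text
[ 577.43091669 -308.38765668   -7.92961871] [1.13475281 0.20078168 0.38046275] 68.24822560396795 [(array([ 577.8, -311.4]), np.float64(104.1), array([ 572. , -286.6]), 108, 61)]
```

View pics/w5.png

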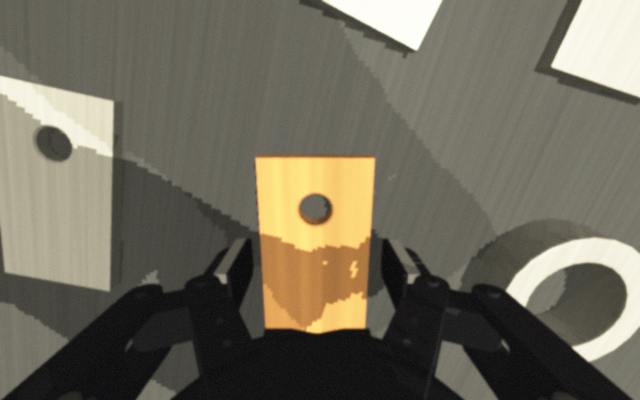

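>>> carry_out --motion '[{"offset": [0,0,0],"twist": 0},{"offset": [0,0,0],"twist": 0},{"offset": [0,0,0],"twist": 0},{"offset": [0,0,0],"twist": 0},{"offset": [0,0,0],"twist": 0}]' --grip 5.0

```text
time_s: 11.7
position: [577.3, -308.3, -8.0]
tcp_rot: [-180.0, -0.0, 104.1]
force: [-0.2, -0.2, 0.7]
width: 50.1
grasp_force: 0.0
```

>>> carry_out --motion '[{"offset": [0,0,-0.1],"twist": 0},{"offset": [0,0,-0.2],"twist": 0},{"offset": [0,0,-0.2],"twist": 0},{"offset": [0,0,-0.3],"twist": 0},{"offset": [0,0,-0.3],"twist": 0}]'

```text
time_s: 12.2
position: [577.3, -308.3, -11.2]
tcp_rot: [-180.0, -0.0, 104.1]
force: [-0.3, -0.0, 0.5]
width: 50.1
grasp_force: 0.0
```

Run:
```python
from h import *
c=snap('wrist','w6.png')
s=r.sense(); print(s['position'],s['force'],s['width'],flats(c,'wood',12))
```

```text
[ 577.36676727 -308.31971106  -11.06360786] [-0.49791365  0.32691256  0.33489664] 50.25993551749103 [(array([ 577.5, -310.1]), np.float64(104.1), array([ 572. , -286.5]), 105, 61)]
```

View pics/w6.png

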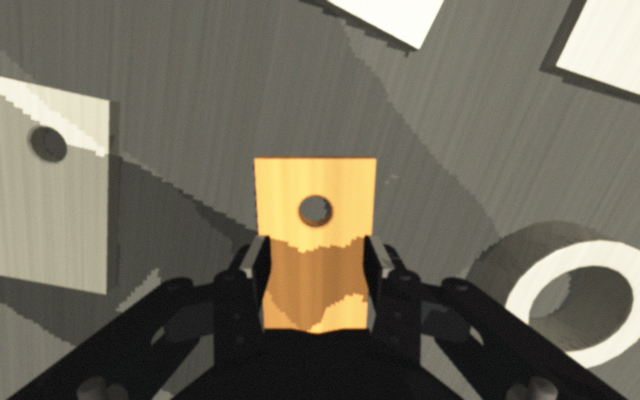

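>>> carry_out --motion '[{"offset": [0,0,-0.1],"twist": 0},{"offset": [0,0,-0.1],"twist": 0},{"offset": [0,0,-0.2],"twist": 0},{"offset": [0,0,-0.2],"twist": 0},{"offset": [0,0,-0.2],"twist": 0}]'

```text
time_s: 12.75
position: [577.5, -308.4, -11.4]
tcp_rot: [180.0, 0.0, 104.1]
force: [-6.8, 5.0, 16.2]
width: 50.1
grasp_force: 8.4
```

>>> carry_out --motion '[{"offset": [0,0,-0.1],"twist": 0},{"offset": [0,0,-0.1],"twist": 0},{"offset": [0,0,-0.2],"twist": 0},{"offset": [0,0,-0.2],"twist": 0},{"offset": [0,0,-0.2],"twist": 0}]'

```text
time_s: 13.25
position: [577.7, -308.4, -11.5]
tcp_rot: [180.0, 0.0, 104.2]
force: [-16.2, 9.2, 35.7]
width: 50.1
grasp_force: 17.8
```

>>> carry_out --motion '[{"offset": [0,0,-0.1],"twist": 0},{"offset": [0,0,-0.1],"twist": 0},{"offset": [0,0,-0.2],"twist": 0},{"offset": [0,0,-0.2],"twist": 0},{"offset": [0,0,-0.2],"twist": 0}]'

```text
time_s: 13.75
position: [577.8, -308.5, -11.6]
tcp_rot: [180.0, 0.1, 104.2]
force: [-26.0, 14.6, 54.7]
width: 49.9
grasp_force: 27.3
```

>>> carry_out --motion '[{"offset": [0,0,1],"twist": 0},{"offset": [0,0,2],"twist": 0},{"offset": [0,0,2],"twist": 0},{"offset": [0,0,2],"twist": 0},{"offset": [0,0,2],"twist": 0}]' --grip 7.0

```text
time_s: 14.25
position: [577.1, -308.1, 2.2]
tcp_rot: [-180.0, -0.0, 104.1]
force: [-0.7, -0.6, -0.7]
width: 70.1
grasp_force: 0.0
```

>>> carry_out --motion '[{"offset": [0,0,-0.6],"twist": 0},{"offset": [0,0,-1.2],"twist": 0},{"offset": [0,0,-1.7],"twist": 0},{"offset": [0,0,-2.2],"twist": 0},{"offset": [0,0,-2.2],"twist": 0}]'

```text
time_s: 14.75
position: [576.9, -308.1, -20.1]
tcp_rot: [-179.9, -0.1, 104.1]
force: [-0.6, -0.8, -0.1]
width: 70.1
grasp_force: 0.0
```

>>> carry_out --motion '[{"offset": [0,0,0],"twist": 0},{"offset": [0,0,0],"twist": 0},{"offset": [0,0,0],"twist": 0},{"offset": [0,0,0],"twist": 0},{"offset": [0,0,0],"twist": 0}]' --grip 5.0

```text
time_s: 15.25
position: [577.3, -308.3, -19.0]
tcp_rot: [-180.0, 0.0, 104.1]
force: [0.6, -0.1, -1.0]
width: 59.3
grasp_force: 22.2
```

>>> carry_out --motion '[{"offset": [0,0,2],"twist": 0},{"offset": [0,0,6],"twist": 0},{"offset": [0,2,10],"twist": 0},{"offset": [0,5,13.9],"twist": -3},{"offset": [-0.5,9,15.9],"twist": -6}]'

```text
time_s: 15.75
position: [573.2, -218.6, 143.6]
tcp_rot: [179.8, 0.1, 97.9]
force: [1.4, -0.4, -0.3]
width: 59.3
grasp_force: 22.2
```

>>> carry_out --motion '[{"offset": [-0.5,4,0],"twist": -4},{"offset": [-1,8,0],"twist": -8},{"offset": [-1.5,12,0],"twist": -12},{"offset": [-1.9,16,0],"twist": -16},{"offset": [-2.4,20.5,0],"twist": -20}]'

```text
time_s: 16.25
position: [548.0, -12.1, 140.2]
tcp_rot: [180.0, -0.0, 77.9]
force: [0.3, -0.1, -0.9]
width: 59.5
grasp_force: 22.2
```

>>> carry_out --motion '[{"offset": [0,4.5,0],"twist": 0},{"offset": [0,9,0],"twist": 0},{"offset": [0,13.5,0],"twist": 0},{"offset": [0,17,0],"twist": 0},{"offset": [0,20.3,0],"twist": 0}]'

```text
time_s: 16.75
position: [548.1, 191.6, 140.1]
tcp_rot: [180.0, -0.0, 78.2]
force: [0.0, -0.7, -1.2]
width: 59.5
grasp_force: 22.2
```

Run:
```python
from h import *
c=snap('wrist','w7.png')
s=r.sense(); print(s['position'],s['tcp_rot'],s['force'],s['width'])
h=cv2.cvtColor(c['color'],cv2.COLOR_RGB2HSV)
c=snap('top')
for f in flats(c,'plate',8): print(*f)
```

```text
[547.73513298 195.39646689 140.10148996] [ 1.79995777e+02 -7.52770017e-02  7.83054738e+01] [-0.23135058  3.98701697 -1.06659092] 59.3496787805591
[ 434.4 -310.8] 91.8 [ 433.6 -283.1] 109 59
[ 449.6 -149.3] 103.5 [ 443.3 -123.1] 110 60
[ 579.5 -137.5] 79.5 [ 584.8 -110.7] 110 60
[ 696.2 -134.4] 87.9 [ 697.1 -106.4] 106 58
```

View pics/w7.png

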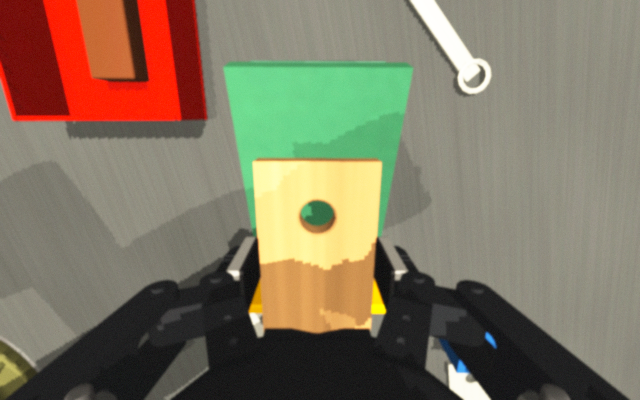

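>>> carry_out --motion '[{"offset": [0,0,-3],"twist": 0},{"offset": [0,0,-5.5],"twist": 0},{"offset": [0,0,-7],"twist": 0},{"offset": [0,0,-7.6],"twist": 0},{"offset": [0,0,-8.0],"twist": 0}]'

```text
time_s: 17.35
position: [548.7, 189.2, 60.4]
tcp_rot: [180.0, 0.0, 78.1]
force: [-2.4, -3.7, 2.3]
width: 59.4
grasp_force: 23.4
```

>>> carry_out --motion '[{"offset": [0,0,-0.3],"twist": 0},{"offset": [0,0,-0.6],"twist": 0},{"offset": [0,0,-0.9],"twist": 0},{"offset": [0,0,-1.2],"twist": 0},{"offset": [0,0,-1.3],"twist": 0}]'

```text
time_s: 17.85
position: [549.2, 190.4, 50.0]
tcp_rot: [179.9, -0.1, 78.2]
force: [-17.8, -5.3, 40.4]
width: 59.0
grasp_force: 31.1
```

```bash
cat >> h.py <<'E'
def board_on_shelf(c,kind,zt):
    for k in blobs(c,*RNG[kind],amin=300):
        rc=rectshelf(c,k,zt)
        if abs(rc[0][1])<40 and -10<rc[0][0]<130: print(kind,np.round(rc[0],1),np.round(rc[1],1),round(rc[2],1))
E
python3 - <<'E'
from h import *
s=r.sense(); print(s['position'],s['tcp_rot'],s['force'],s['width'])
c=snap('wrist','w8.png'); board_on_shelf(c,'wood',12)
E
```

```text
[549.17832684 190.35172032  49.99257594] [ 1.79864096e+02 -1.00732342e-01  7.81558957e+01] [-17.77857983  -5.26157481  40.43778719] 58.99088927182091
wood [56.7 -1.5] [ 64.2 121.8] 89.9
```

View pics/w8.png

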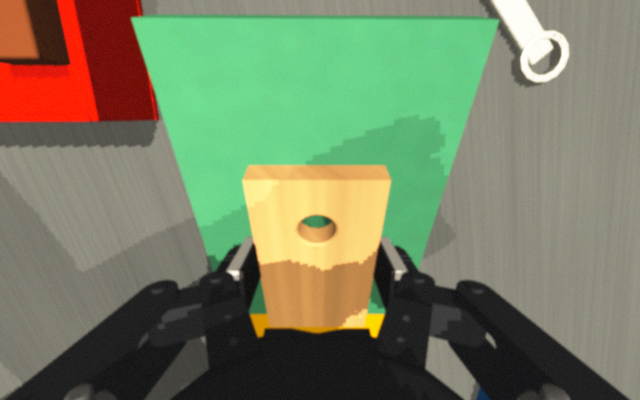

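>>> carry_out --motion '[{"offset": [0,0,0.2],"twist": 0},{"offset": [0,0,0.3],"twist": 0},{"offset": [0,0,0.5],"twist": 0},{"offset": [0,0,1],"twist": 0},{"offset": [0,0,1.5],"twist": 0}]' --grip 7.4

```text
time_s: 18.4
position: [548.3, 189.7, 62.3]
tcp_rot: [-180.0, 0.0, 78.1]
force: [0.5, 0.2, 1.0]
width: 73.8
grasp_force: 0.0
```

>>> carry_out --motion '[{"offset": [0,0,3],"twist": 0},{"offset": [0,0,7],"twist": 0},{"offset": [0,-3,10],"twist": 0},{"offset": [0,-6,10],"twist": 0},{"offset": [0,-6,10],"twist": 0}]'

```text
time_s: 18.9
position: [548.8, 127.2, 163.4]
tcp_rot: [179.9, -0.0, 78.0]
force: [-1.0, -0.6, -0.4]
width: 73.9
grasp_force: 0.0
```

```bash
cat >> h.py <<'E'
def edges(c,m,zt):
    """median top-face edges in shelf frame from mask contour -> polygon corners"""
    cs,_=cv2.findContours(m,cv2.RETR_EXTERNAL,cv2.CHAIN_APPROX_NONE); k=max(cs,key=cv2.contourArea)
    a=cv2.approxPolyDP(k,4,True)[:,0]
    print('corners',[(p.tolist(),np.round(onshelf(c,p,zt)[:2],1).tolist()) for p in a])
E
python3 - <<'E'
from h import *
s=r.sense(); print(s['position'],s['tcp_rot'],s['force'],s['width'])
c=snap('wrist','w9.png'); board_on_shelf(c,'wood',12)
h=cv2.cvtColor(c['color'],cv2.COLOR_RGB2HSV); m=cv2.inRange(h,np.array(RNG['wood'][0]),np.array(RNG['wood'][1])); edges(c,m,12)
t=snap('top'); board_on_shelf(t,'wood',12)
# hole on top: green/dark inside board
for n,cc in (('w',c),('t',t)):
    h=cv2.cvtColor(cc['color'],cv2.COLOR_RGB2HSV); m=cv2.inRange(h,np.array(RNG['wood'][0]),np.array(RNG['wood'][1]))
    cs,hi=cv2.findContours(m,cv2.RETR_CCOMP,cv2.CHAIN_APPROX_NONE)
    for k,x in zip(cs,hi[0]):
        if x[3]>=0 and cv2.contourArea(k)>8:
            (u,v),rr=cv2.minEnclosingCircle(k); print(n,(u,v),rr,np.round(onshelf(cc,(u,v),12),1))
E
```

```text
[548.78470952 127.19505216 163.38750996] [ 1.79882286e+02 -1.69678991e-02  7.80066637e+01] [-0.98513771 -0.64316358 -0.41246276] 73.91396577360108
wood [ 29.2 -18.1] [56.9 28.1] 0.6
wood [85.2 -2.5] [21.7 18.2] 89.9
corners [([336, 132], [57.8, -31.2]), ([323, 146], [44.7, -20.2]), ([306, 152], [38.8, -5.1]), ([307, 186], [2.1, -5.2]), ([335, 185], [3.2, -32.4])]
w (321.0, 166.5) 8.732224464416504 [ 23.9 -18.6  12. ]
w (300.5, 98.5) 11.068072319030762 [86.2 -1.7 12. ]
```

```bash
cat >> h.py <<'E'
def shelf_sides(c,xs=(100,115,130,145)):
    """measured left/right green edges at shelf x, in shelf y, and wood/green profile"""
    h=cv2.cvtColor(c['color'],cv2.COLOR_RGB2HSV)
    for x in xs:
        ys=np.arange(-75,75.1,.5); px=np.array([proj(c,sh((x,y,0))) for y in ys]).round().astype(int)
        ok=[(0<=u<640 and 0<=v<400 and 55<h[v,u,0]<95 and h[v,u,1]>60) for u,v in px]
        g=ys[ok]
        if len(g): print('x',x,'green',g.min(),g.max())
def line(c,p,q,n=None):
    """colour run along a shelf-frame segment: list of (pos, HSV) at hue/val changes"""
    h=cv2.cvtColor(c['color'],cv2.COLOR_RGB2HSV).astype(int); p=np.array(p,float);q=np.array(q,float)
    L=np.linalg.norm(q-p); last=None
    for t in np.arange(0,L+.1,.5):
        w=p+(q-p)*t/L; u,v=proj(c,sh(w)).round().astype(int)
        if not(0<=u<640 and 0<=v<400): continue
        k=h[v,u]
        if last is None or abs(k[0]-last[0])>8 or abs(k[1]-last[1])>35 or abs(k[2]-last[2])>35: print(np.round(w,1),(u,v),k); 
        last=k
E
python3 - <<'E'
from h import *
c=snap('wrist')
shelf_sides(c)
print('along');line(c,(-12,15,12),(125,15,12))
print('hole');line(c,(65,-1.5,12),(105,-1.5,12))
print('hole across');line(c,(83,-15,12),(83,12,12))
print('across');line(c,(100,-40,12),(100,40,12))
E
```

```text
x 100 green -62.0 61.0
x 115 green -61.5 60.5
x 130 green -62.0 61.0
x 145 green -62.0 60.5
along
[-12.  15.  12.] (np.int64(288), np.int64(200)) [ 27 255 255]
[ 0. 15. 12.] (np.int64(287), np.int64(190)) [ 26 171 255]
[ 1. 15. 12.] (np.int64(287), np.int64(189)) [ 25 125 255]
[115.5  15.   12. ] (np.int64(278), np.int64(61)) [ 53  87 224]
[116.  15.  12.] (np.int64(278), np.int64(60)) [ 68 116 225]
hole
[65.  -1.5 12. ] (np.int64(302), np.int64(127)) [ 27  92 255]
[79.5 -1.5 12. ] (np.int64(302), np.int64(109)) [ 36  84 146]
[80.5 -1.5 12. ] (np.int64(302), np.int64(108)) [ 66  78 130]
[92.5 -1.5 12. ] (np.int64(301), np.int64(93)) [ 51  98 140]
[93.  -1.5 12. ] (np.int64(301), np.int64(92)) [ 21 123 191]
[94.  -1.5 12. ] (np.int64(301), np.int64(91)) [ 21 133 249]
hole across
[ 83. -15.  12.] (np.int64(318), np.int64(105)) [ 25 112 255]
[ 83. -10.  12.] (np.int64(312), np.int64(105)) [ 18 143 182]
[83. -9. 12.] (np.int64(311), np.int64(105)) [ 27 102 117]
[83.  -8.5 12. ] (np.int64(310), np.int64(105)) [ 53  74 110]
[83.  -7.5 12. ] (np.int64(309), np.int64(105)) [ 70  88 110]
[83.   4.5 12. ] (np.int64(294), np.int64(105)) [ 32  90 105]
[83.   5.5 12. ] (np.int64(293), np.int64(105)) [ 18 128 149]
[83.  6. 12.] (np.int64(292), np.int64(105)) [ 16 149 190]
[83.  7. 12.] (np.int64(291), np.int64(105)) [ 16 152 227]
across
[100. -40.  12.] (np.int64(351), np.int64(83)) [ 71 131 210]
[100. -33.  12.] (np.int64(342), np.int64(83)) [ 58  90 217]
[100.  -32.5  12. ] (np.int64(341), np.int64(83)) [ 29  98 227]
[100.  30.  12.] (np.int64(260), np.int64(83)) [ 36  87 231]
[100.   30.5  12. ] (np.int64(259), np.int64(83)) [ 65 105 226]
```

>>> carry_out --motion '[{"offset": [0.5,4.5,0],"twist": 0},{"offset": [1,9,0],"twist": 0},{"offset": [1.55,13.55,0],"twist": 0},{"offset": [1.55,13.55,-4],"twist": 0},{"offset": [1.55,13.55,-7],"twist": 0}]' --grip 4.4

```text
time_s: 19.55
position: [562.9, 267.4, 89.9]
tcp_rot: [-180.0, 0.0, 78.3]
force: [0.4, -0.1, 0.2]
width: 43.8
grasp_force: 0.0
```

>>> carry_out --motion '[{"offset": [0,0,-0.5],"twist": 0},{"offset": [0,0,-1.0],"twist": 0},{"offset": [0,0,-1.3],"twist": 0},{"offset": [0,0,-1.5],"twist": 0},{"offset": [0,0,-1.5],"twist": 0}]'

```text
time_s: 20.05
position: [564.7, 265.6, 79.8]
tcp_rot: [179.9, -0.1, 78.1]
force: [-4.8, -1.3, 9.6]
width: 44.1
grasp_force: 5.0
```

>>> carry_out --motion '[{"offset": [0,0,0.4],"twist": 0},{"offset": [-0.1,-0.5,0.2],"twist": 0},{"offset": [-0.2,-1.0,0.0],"twist": 0},{"offset": [-0.3,-1.5,-0.2],"twist": 0},{"offset": [-0.3,-1.5,-0.2],"twist": 0}]'

```text
time_s: 20.55
position: [560.6, 249.3, 74.5]
tcp_rot: [-180.0, 0.0, 78.1]
force: [-0.7, 0.4, -0.1]
width: 43.5
grasp_force: 0.0
```

>>> carry_out --motion '[{"offset": [0,-0.1,0],"twist": 0},{"offset": [0,-0.2,-0.1],"twist": 0},{"offset": [-0.1,-0.4,-0.1],"twist": 0},{"offset": [-0.1,-0.5,-0.2],"twist": 0},{"offset": [-0.1,-0.5,-0.2],"twist": 0}]'

```text
time_s: 21.05
position: [559.8, 245.1, 72.8]
tcp_rot: [-180.0, 0.0, 78.1]
force: [0.7, -0.3, -0.3]
width: 44.0
grasp_force: 0.0
```

>>> carry_out --motion '[{"offset": [0,-0.1,0],"twist": 0},{"offset": [0,-0.2,-0.1],"twist": 0},{"offset": [0,-0.3,-0.1],"twist": 0},{"offset": [0,-0.4,-0.1],"twist": 0},{"offset": [0,-0.4,-0.1],"twist": 0}]'

```text
time_s: 21.55
position: [559.9, 241.1, 72.0]
tcp_rot: [180.0, -0.0, 78.1]
force: [0.1, -0.3, -0.2]
width: 44.1
grasp_force: 0.1
```

Run:
```python
from h import *
c=snap('wrist','w10.png'); s=r.sense(); print(s['position'],s['force'])
shelf_sides(c,(125,145)); line(c,(60,0,12),(130,0,12)); print('far');line(c,(150,0,0),(180,0,0));print('across');line(c,(100,-40,12),(100,40,12))
print(proj(c,sh((170,60,0))),proj(c,sh((170,-60,0))))
```

```text
[559.90229175 241.11660292  72.01930232] [-0.41226703  0.75431538  0.44902676]
x 125 green -63.5 61.5
x 145 green -63.5 61.5
[60.  0. 12.] (np.int64(314), np.int64(315)) [ 16 152 221]
[116.   0.  12.] (np.int64(313), np.int64(256)) [ 33  97 198]
[117.   0.  12.] (np.int64(313), np.int64(255)) [ 58  91 204]
[117.5   0.   12. ] (np.int64(313), np.int64(254)) [ 68 119 205]
far
[150.   0.   0.] (np.int64(313), np.int64(192)) [ 70 130 208]
across
[100. -40.  12.] (np.int64(384), np.int64(276)) [105  14  37]
[100.  -39.5  12. ] (np.int64(383), np.int64(276)) [90 14 36]
[100.  -38.5  12. ] (np.int64(381), np.int64(276)) [30 14 37]
[100. -33.  12.] (np.int64(371), np.int64(276)) [135  11  46]
[100.  -32.5  12. ] (np.int64(370), np.int64(276)) [165  16  31]
[100.  -31.5  12. ] (np.int64(369), np.int64(276)) [ 0  9 27]
[100. -31.  12.] (np.int64(368), np.int64(276)) [60 21 24]
[100.  -30.5  12. ] (np.int64(367), np.int64(276)) [30 12 22]
[100.  -29.5  12. ] (np.int64(365), np.int64(276)) [ 0 14 18]
[100. -29.  12.] (np.int64(364), np.int64(276)) [150  24  21]
[100.  -27.5  12. ] (np.int64(362)
[... 1119 characters left out ...]
4(276)) [173  20  50]
[100.   30.5  12. ] (np.int64(260), np.int64(276)) [30 25 61]
[100.   34.5  12. ] (np.int64(253), np.int64(276)) [120  18  43]
[100.  35.  12.] (np.int64(252), np.int64(276)) [ 0  7 39]
[100.   35.5  12. ] (np.int64(251), np.int64(276)) [120   7  38]
[100.  37.  12.] (np.int64(249), np.int64(276)) [105  13  40]
[100.  38.  12.] (np.int64(247), np.int64(276)) [90  7 36]
[100.   38.5  12. ] (np.int64(246), np.int64(276)) [150   6  40]
[100.  39.  12.] (np.int64(245), np.int64(276)) [120  12  41]
[100.   39.5  12. ] (np.int64(244), np.int64(276)) [60 11 48]
[100.  40.  12.] (np.int64(243), np.int64(276)) [150   5  53]
[182.39346811 156.03536837] [443.50033248 156.34501228]
```

View pics/w10.png

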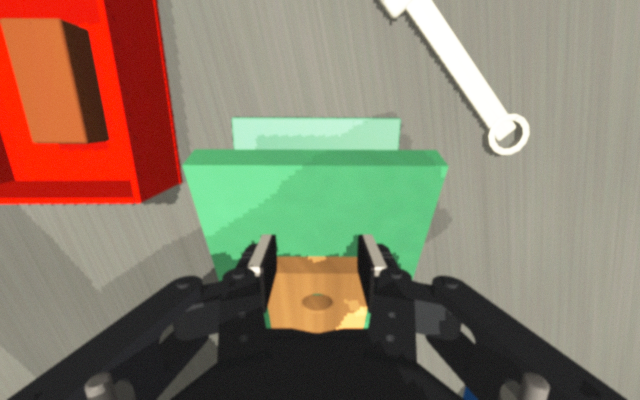

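>>> carry_out --motion '[{"offset": [0,0,2],"twist": 0},{"offset": [0,0,4],"twist": 0},{"offset": [-0.6,-2.5,4],"twist": 0},{"offset": [-1.15,-5.15,4],"twist": 0},{"offset": [-1.15,-5.15,3],"twist": 0}]' --grip 7.4

```text
time_s: 22.1
position: [548.7, 187.7, 103.1]
tcp_rot: [179.9, -0.0, 78.0]
force: [1.1, -0.1, -0.3]
width: 74.6
grasp_force: 0.0
```

>>> carry_out --motion '[{"offset": [0,0,-2],"twist": 0},{"offset": [0,0,-4],"twist": 0},{"offset": [0,0,-5],"twist": 0},{"offset": [0,0,-5.3],"twist": 0},{"offset": [0,0,-5.3],"twist": 0}]'

```text
time_s: 22.6
position: [548.4, 189.9, 49.0]
tcp_rot: [-180.0, 0.0, 78.2]
force: [-0.4, -0.7, 1.3]
width: 73.6
grasp_force: 0.0
```

>>> carry_out --motion '[{"offset": [0,0,0],"twist": 0},{"offset": [0,0,0],"twist": 0},{"offset": [0,0,0],"twist": 0},{"offset": [0,0,0],"twist": 0},{"offset": [0,0,0],"twist": 0}]' --grip 5.0

```text
time_s: 23.1
position: [548.9, 189.9, 49.9]
tcp_rot: [179.9, -0.1, 78.1]
force: [-0.8, 0.2, 6.8]
width: 59.6
grasp_force: 22.5
```

>>> carry_out --motion '[{"offset": [0,-0.1,0],"twist": 0},{"offset": [0,-0.2,-0.1],"twist": 0},{"offset": [-0.1,-0.3,-0.1],"twist": 0},{"offset": [-0.1,-0.4,-0.1],"twist": 0},{"offset": [-0.1,-0.4,-0.1],"twist": 0}]'

```text
time_s: 23.6
position: [549.2, 189.1, 50.3]
tcp_rot: [179.7, -0.4, 78.2]
force: [5.7, 24.3, 9.5]
width: 59.5
grasp_force: 22.7
```

>>> carry_out --motion '[{"offset": [0.1,0.3,0.1],"twist": 0},{"offset": [0.1,0.3,0.3],"twist": 0},{"offset": [0.1,0.3,0.5],"twist": 0},{"offset": [0.1,0.3,2],"twist": 0},{"offset": [0.1,0.3,5],"twist": 0}]' --grip 7.4

```text
time_s: 24.1
position: [547.4, 188.1, 97.5]
tcp_rot: [-179.8, 0.1, 78.1]
force: [1.6, -0.1, 0.3]
width: 73.9
grasp_force: 0.0
```

>>> carry_out --motion '[{"offset": [0,0,4],"twist": 0},{"offset": [-2.4,-4.2,6],"twist": 2},{"offset": [-4.8,-8.4,6],"twist": 4},{"offset": [-7.2,-12.8,6],"twist": 6.6},{"offset": [-9.76,-17.25,6],"twist": 6.6}]'

```text
time_s: 24.6
position: [450.6, 16.4, 159.1]
tcp_rot: [179.9, 0.0, 84.8]
force: [0.9, -1.5, 0.3]
width: 74.3
grasp_force: 0.0
```

>>> carry_out --motion '[{"offset": [0,0,0],"twist": 0},{"offset": [0,0,0],"twist": 0},{"offset": [0,0,0],"twist": 0},{"offset": [0,0,0],"twist": 0},{"offset": [0,0,0],"twist": 0}]'

```text
time_s: 25.1
position: [452.0, 18.6, 157.9]
tcp_rot: [-180.0, -0.0, 84.8]
force: [0.1, 0.5, -0.6]
width: 73.9
grasp_force: 0.0
```

Run:
```python
from h import *
c=snap('wrist'); s=r.sense(); print(s['position'],s['tcp_rot'])
for f in flats(c,'plate',8): print(*f)
print('top')
t=snap('top')
for f in flats(t,'plate',8): print(*f)
shelf_sides(t,(130,145)); print('across');line(t,(100,-40,12),(100,40,12)); print('along');line(t,(-5,15,12),(130,15,12))
```

```text
[451.92087196  18.53616081 157.83993954] [-1.79975642e+02  1.05257281e-04  8.48067354e+01]
[ 447.6 -144.8] 103.3 [ 446.1 -128.2] 98 63
[ 696.1 -129.6] 87.7 [ 698.  -109.5] 99 63
[450.3   8.2] 84.6 [453.   35.5] 110 63
top
[ 434.4 -310.8] 91.8 [ 433.6 -283.1] 109 59
[ 449.6 -149.3] 103.3 [ 443.3 -123.1] 110 60
[ 579.5 -137.5] 79.5 [ 584.4 -110.5] 110 60
[ 696.2 -134.4] 87.9 [ 697.  -106.7] 106 58
x 130 green -61.0 71.0
x 145 green -62.5 71.5
across
[100. -40.  12.] (np.int64(228), np.int64(176)) [ 73 134 118]
[100. -33.  12.] (np.int64(228), np.int64(179)) [ 26 101 137]
[100.  -30.5  12. ] (np.int64(228), np.int64(180)) [ 16 146 192]
[100.  28.  12.] (np.int64(223), np.int64(203)) [ 16 138 150]
[100.   30.5  12. ] (np.int64(222), np.int64(204)) [ 70 117 107]
along
[-5. 15. 12.] (np.int64(265), np.int64(206)) [30 99 98]
[-4. 15. 12.] (np.int64(264), np.int64(206)) [ 21 211 109]
[-1.5 15.  12. ] (np.int64(263), np.int64(206)) [ 20 222 184]
[ 1.5 15.  12. ] (np.int64(262), np.int64(206)) [ 17 142 215]
[110.5  15.   12. ] (np.int64(219), np.int64(197)) [ 18 123 149]
[113.  15.  12.] (np.int64(218), np.int64(196)) [ 71 121 118]
```

>>> carry_out --motion '[{"offset": [-0.1,-0.5,-4],"twist": 0},{"offset": [-0.1,-0.5,-8.5],"twist": 0},{"offset": [-0.1,-0.5,-13],"twist": 0},{"offset": [-0.1,-0.5,-16],"twist": 0},{"offset": [-0.1,-0.5,-17.4],"twist": 0}]' --grip 7.2

```text
time_s: 25.7
position: [449.3, 13.2, -18.8]
tcp_rot: [-179.8, 0.0, 84.8]
force: [0.2, 0.2, 0.2]
width: 71.8
grasp_force: 0.0
```

>>> carry_out --motion '[{"offset": [0,0,-0.2],"twist": 0},{"offset": [0,0,-0.4],"twist": 0},{"offset": [0,0,-0.4],"twist": 0},{"offset": [0,0,-0.4],"twist": 0},{"offset": [0,0,-0.4],"twist": 0}]'

```text
time_s: 26.2
position: [451.2, 12.9, -19.3]
tcp_rot: [179.9, -0.0, 84.7]
force: [0.3, -0.7, -0.2]
width: 71.9
grasp_force: 0.0
```

>>> carry_out --motion '[{"offset": [0,0,0],"twist": 0},{"offset": [0,0,0],"twist": 0},{"offset": [0,0,0],"twist": 0},{"offset": [0,0,0],"twist": 0},{"offset": [0,0,0],"twist": 0}]' --grip 5.0 --squeeze 30

```text
time_s: 26.7
position: [451.0, 12.9, -19.3]
tcp_rot: [180.0, -0.0, 84.7]
force: [-4.3, 0.3, 10.4]
width: 58.1
grasp_force: 29.7
```

>>> carry_out --motion '[{"offset": [0,0,0.1],"twist": 0},{"offset": [0,0,0.2],"twist": 0},{"offset": [0,0,0.3],"twist": 0},{"offset": [0,0,0.3],"twist": 0},{"offset": [0,0,0.3],"twist": 0}]' --grip 7.0

```text
time_s: 27.2
position: [450.8, 12.9, -17.0]
tcp_rot: [180.0, -0.0, 84.7]
force: [-0.7, 0.2, 0.6]
width: 69.8
grasp_force: 0.0
```

>>> carry_out --motion '[{"offset": [0,0,0],"twist": 0},{"offset": [0,0,0],"twist": 0},{"offset": [0,0,0],"twist": 0},{"offset": [0,0,0],"twist": 0},{"offset": [0,0,0],"twist": 0}]' --grip 5.0

```text
time_s: 27.7
position: [452.4, 12.8, -15.4]
tcp_rot: [179.8, -0.0, 84.7]
force: [-1.5, -0.8, 22.4]
width: 50.3
grasp_force: 11.3
```

>>> carry_out --motion '[{"offset": [0,0,1],"twist": 0},{"offset": [0,0,3],"twist": 0},{"offset": [0,0,6],"twist": 0},{"offset": [0,0,6],"twist": 0},{"offset": [0,0,6],"twist": 0}]'

```text
time_s: 28.2
position: [450.9, 12.9, 43.3]
tcp_rot: [179.9, -0.0, 84.7]
force: [-0.6, 0.2, 0.1]
width: 50.0
grasp_force: 0.0
```

>>> carry_out --motion '[{"offset": [0,0,0],"twist": 0},{"offset": [0,0,-2],"twist": 0},{"offset": [0,0,-4],"twist": 0},{"offset": [0,0,-6],"twist": 0},{"offset": [0,0,-6.5],"twist": 0}]' --grip 7.2

```text
time_s: 28.7
position: [449.1, 13.0, -24.4]
tcp_rot: [-179.7, 0.0, 84.7]
force: [0.5, 0.3, 0.1]
width: 71.8
grasp_force: 0.0
```

>>> carry_out --motion '[{"offset": [0,0,0],"twist": 0},{"offset": [0,0,0],"twist": 0},{"offset": [0,0,0],"twist": 0},{"offset": [0,0,0],"twist": 0},{"offset": [0,0,0],"twist": 0}]' --grip 5.0

```text
time_s: 29.2
position: [450.8, 12.9, -21.7]
tcp_rot: [180.0, -0.0, 84.7]
force: [0.1, 0.3, -3.3]
width: 59.0
grasp_force: 33.3
```

>>> carry_out --motion '[{"offset": [0,0,3],"twist": 0},{"offset": [0,0,7],"twist": 0},{"offset": [0,0,11.5],"twist": 0},{"offset": [1,1.8,16],"twist": 0},{"offset": [3,5.4,17.2],"twist": -2}]'

```text
time_s: 29.7
position: [482.3, 66.4, 155.2]
tcp_rot: [179.6, -0.1, 82.6]
force: [1.9, 0.4, -4.0]
width: 58.8
grasp_force: 36.0
```

>>> carry_out --motion '[{"offset": [2,3.6,0],"twist": -2},{"offset": [4,7.3,0],"twist": -4},{"offset": [5.5,10,0],"twist": -4.6},{"offset": [6.7,12.2,0],"twist": -4.6},{"offset": [6.7,12.2,0],"twist": -4.6}]'

```text
time_s: 30.2
position: [548.2, 191.2, 149.5]
tcp_rot: [-180.0, -0.0, 78.3]
force: [-0.2, -0.4, -4.5]
width: 58.6
grasp_force: 36.0
```

>>> carry_out --motion '[{"offset": [0,0,-3],"twist": 0},{"offset": [0,0,-5],"twist": 0},{"offset": [0,0,-6],"twist": 0},{"offset": [0,0,-6.5],"twist": 0},{"offset": [0,0,-6.5],"twist": 0}]'

```text
time_s: 30.7
position: [547.8, 188.7, 85.1]
tcp_rot: [-180.0, 0.0, 78.1]
force: [0.1, -0.1, -3.9]
width: 58.6
grasp_force: 36.0
```

Run:
```python
from h import *
s=r.sense(); print(s['position'],s['tcp_rot'],s['force'],s['width'])
go(547.8,188.7,58,78.1)
```

```text
[547.79149311 188.72869764  85.13347828] [-1.79996999e+02  2.51914138e-03  7.81303790e+01] [ 0.12249173 -0.10843256 -3.89217266] 58.61893226419615
off cm [ 0.   -0.   -2.71] twist -0.0
```

Now press flat, then pull against the backstop.

>>> carry_out --motion '[{"offset": [0,0,-0.8],"twist": 0},{"offset": [0,0,-1.3],"twist": 0},{"offset": [0,0,-1.8],"twist": 0},{"offset": [0,0,-2.3],"twist": 0},{"offset": [0,0,-2.7],"twist": 0}]' --squeeze 20

```text
time_s: 31.2
position: [548.5, 189.0, 60.4]
tcp_rot: [179.9, -0.0, 78.1]
force: [-15.2, -4.3, 42.6]
width: 58.6
grasp_force: 47.7
```

>>> carry_out --motion '[{"offset": [0,0,-0.1],"twist": 0},{"offset": [0,0,-0.1],"twist": 0},{"offset": [0,0,-0.1],"twist": 0},{"offset": [0,0,-0.1],"twist": 0},{"offset": [0,0,-0.1],"twist": 0}]'

```text
time_s: 31.7
position: [548.5, 189.1, 60.3]
tcp_rot: [179.9, -0.1, 78.1]
force: [-15.2, -7.8, 37.2]
width: 58.5
grasp_force: 47.1
```

>>> carry_out --motion '[{"offset": [0,-0.1,0.2],"twist": 0},{"offset": [0,-0.2,0.1],"twist": 0},{"offset": [0,-0.3,0.1],"twist": 0},{"offset": [-0.1,-0.4,0],"twist": 0},{"offset": [-0.1,-0.5,0],"twist": 0}]'

```text
time_s: 32.2
position: [548.3, 185.1, 59.0]
tcp_rot: [179.8, -0.2, 78.2]
force: [1.0, 4.4, 14.8]
width: 58.9
grasp_force: 41.9
```

>>> carry_out --motion '[{"offset": [0,-0.1,0],"twist": 0},{"offset": [0,-0.1,0],"twist": 0},{"offset": [0,-0.1,0],"twist": 0},{"offset": [0,-0.1,0],"twist": 0},{"offset": [0,-0.1,0],"twist": 0}]'

```text
time_s: 32.7
position: [548.0, 183.9, 58.5]
tcp_rot: [179.8, -0.1, 78.2]
force: [0.2, 2.3, 13.1]
width: 58.6
grasp_force: 41.9
```

Run:
```python
from h import *
s=r.sense(); print(s['position'],s['tcp_rot'],s['force'],s['width'])
snap('scene','s1.png')
c=snap('scene'); 
a=cv2.resize(c['color'][130:250,320:470],None,fx=5,fy=4.9,interpolation=cv2.INTER_CUBIC); cv2.imwrite('pics/s1c.png',a[:588,:750,::-1])
```

```text
[547.95856175 183.8751078   58.54507731] [ 1.79816500e+02 -1.48868817e-01  7.81500624e+01] [ 0.16502709  2.33165748 13.05563912] 58.64839591667785
```

View pics/s1c.png

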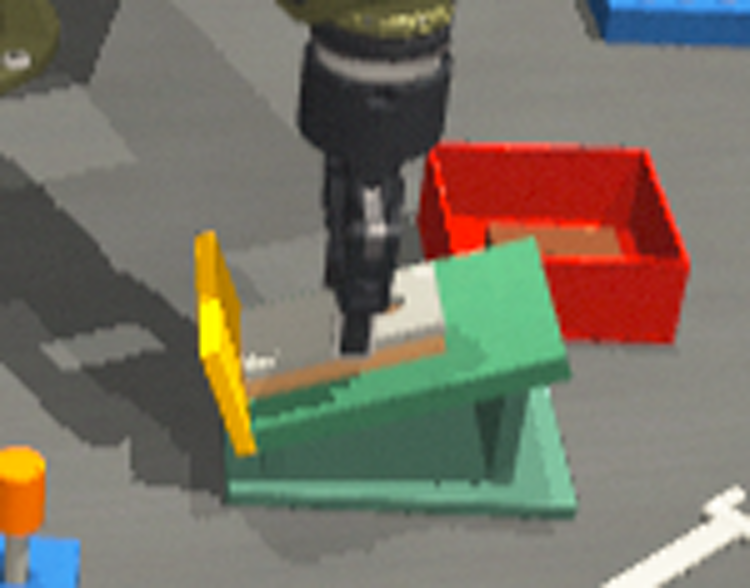

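>>> carry_out --motion '[{"offset": [0,-0.1,0],"twist": 0},{"offset": [0,-0.2,-0.1],"twist": 0},{"offset": [0,-0.2,-0.1],"twist": 0},{"offset": [0,-0.2,-0.1],"twist": 0},{"offset": [0,-0.2,-0.1],"twist": 0}]'

```text
time_s: 33.3
position: [547.8, 182.3, 57.9]
tcp_rot: [179.8, -0.2, 78.2]
force: [-3.2, 5.3, 17.7]
width: 59.1
grasp_force: 42.4
```

```bash
cat >> h.py <<'E'
def shelf_rep(t,zt,kinds='plate'):
    """shelf-frame extents of top face at height zt in top view (rect) """
    for k in blobs(t,*RNG[kinds],amin=150):
        rc=rectshelf(t,k,zt)
        if abs(rc[0][1])<30 and 0<rc[0][0]<110: print(kinds,'ctr',np.round(rc[0],1),np.round(rc[1],1),round(rc[2],1))
E
python3 - <<'E'
from h import *
s=r.sense(); print(s['position'],s['force'],s['width'])
c=snap('scene'); line(c,(80,0,20),(130,0,20))
print('board');line(c,(80,-30,6),(130,-30,6)); print('plate'); line(c,(80,-30,16),(130,-30,16))
E
```

```text
[547.83466158 182.25333985  57.94411812] [-3.17562039  5.25294632 17.6940774 ] 59.07842678918691
[80.  0. 20.] (np.int64(396), np.int64(192)) [128  23  45]
[81.5  0.  20. ] (np.int64(397), np.int64(192)) [ 16  74 117]
[87.  0. 20.] (np.int64(399), np.int64(192)) [ 19  49 161]
[90.  0. 20.] (np.int64(400), np.int64(191)) [ 26  27 205]
[109.   0.  20.] (np.int64(407), np.int64(190)) [ 66  68 198]
[112.   0.  20.] (np.int64(408), np.int64(189)) [ 71 122 201]
board
[ 80. -30.   6.] (np.int64(398), np.int64(203)) [ 15 138 179]
[108. -30.   6.] (np.int64(409), np.int64(200)) [ 68 104 159]
plate
[ 80. -30.  16.] (np.int64(397), np.int64(200)) [ 16  65 156]
[ 83. -30.  16.] (np.int64(399), np.int64(199)) [ 21  28 144]
[ 88.5 -30.   16. ] (np.int64(401), np.int64(199)) [ 14  64 159]
[105. -30.  16.] (np.int64(407), np.int64(197)) [ 22  26 145]
[107.5 -30.   16. ] (np.int64(408), np.int64(197)) [ 57  42 157]
[110.5 -30.   16. ] (np.int64(409), np.int64(197)) [ 71 120 170]
```

>>> carry_out --motion '[{"offset": [0,-0.1,0],"twist": 0},{"offset": [0,-0.2,0],"twist": 0},{"offset": [0,-0.2,0],"twist": 0},{"offset": [0,-0.2,0],"twist": 0},{"offset": [0,-0.2,0],"twist": 0}]'

```text
time_s: 33.85
position: [547.7, 181.0, 57.5]
tcp_rot: [179.9, -0.2, 78.2]
force: [-1.7, 11.2, 13.4]
width: 58.9
grasp_force: 41.8
```

Run:
```python
from h import *
s=r.sense(); print(s['position'],s['force'],s['width'])
c=snap('scene'); line(c,(95,0,20),(130,0,20))
print('board');line(c,(95,-30,6),(130,-30,6)); print('plate'); line(c,(95,-30,16),(130,-30,16))
```

```text
[547.68797056 181.02828594  57.53905077] [-1.68539544 11.17261485 13.41794433] 58.94233906627462
[95.  0. 20.] (np.int64(401), np.int64(191)) [ 26  25 224]
[109.   0.  20.] (np.int64(407), np.int64(190)) [ 68 103 185]
board
[ 95. -30.   6.] (np.int64(404), np.int64(201)) [ 15 139 182]
[108. -30.   6.] (np.int64(409), np.int64(200)) [ 68 105 158]
plate
[ 95. -30.  16.] (np.int64(403), np.int64(198)) [ 19  28 146]
[105. -30.  16.] (np.int64(407), np.int64(197)) [ 22  27 144]
[107.5 -30.   16. ] (np.int64(408), np.int64(197)) [ 45  72 152]
[110.5 -30.   16. ] (np.int64(409), np.int64(197)) [ 71 121 179]
```

>>> carry_out --motion '[{"offset": [0,0.1,0.2],"twist": 0},{"offset": [0,0.1,0.4],"twist": 0},{"offset": [0,0.1,0.6],"twist": 0},{"offset": [0,0.1,2],"twist": 0},{"offset": [0,0.1,6],"twist": 0}]' --grip 7.4

```text
time_s: 34.4
position: [545.1, 179.3, 114.2]
tcp_rot: [-179.7, 0.2, 78.1]
force: [0.2, -0.5, 0.4]
width: 74.2
grasp_force: 0.0
```

>>> carry_out --motion '[{"offset": [-0.6,-2,3],"twist": 2},{"offset": [-1.8,-6,4],"twist": 8},{"offset": [-3,-10.5,4],"twist": 14},{"offset": [-4.4,-15,4],"twist": 20},{"offset": [-5.8,-19.5,4],"twist": 25.3}]'

```text
time_s: 34.9
position: [488.0, -16.7, 157.1]
tcp_rot: [179.9, 0.0, 103.7]
force: [1.5, -0.6, 0.3]
width: 74.2
grasp_force: 0.0
```

>>> carry_out --motion '[{"offset": [-1.3,-4.3,0],"twist": 0},{"offset": [-2.6,-8.6,-3],"twist": 0},{"offset": [-4.1,-13.1,-6],"twist": 0},{"offset": [-4.1,-13.1,-6],"twist": 0},{"offset": [-4.1,-13.1,-6],"twist": 0}]'

```text
time_s: 35.4
position: [447.3, -147.0, 96.0]
tcp_rot: [-180.0, -0.0, 103.3]
force: [0.8, 0.2, -0.5]
width: 73.8
grasp_force: 0.0
```

```bash
cat >> h.py <<'E'
def state():
    s=r.sense(); print('t',round(s['time_s'],1),np.round(s['position'],1),np.round(s['tcp_rot'],1),'F',np.round(s['force'],1),'w',round(s['width'],1),round(s['grasp_force'],1))
E
python3 - <<'E'
from h import *
c=snap('wrist'); state()
for f in flats(c,'plate',8): print(*f)
t=snap('top'); print('top')
for f in flats(t,'plate',8): print(*f)
print('shelf plate'); line(t,(-4,10,20),(120,10,20)); line(t,(100,-40,20),(100,40,20))
E
```

```text
t 35.5 [ 448.  -146.2   96.8] [180.    0.  103.4] F [0.8 0.5 0.3] w 74.0 0.0
[ 695.6 -137.1] 87.8 [ 696.5 -109.5] 113 62
[ 579.7 -140.4] 79.6 [ 586.9 -112.8] 113 62
[ 449.5 -153. ] 103.5 [ 443.4 -125.7] 112 62
top
[ 434.4 -310.7] 91.8 [ 433.6 -283.1] 109 59
[561.8 194.5] 75.9 [569.  222.9] 118 62
[ 580.  -137.5] 79.7 [ 584.5 -110.6] 110 60
[ 696.2 -134.4] 87.9 [ 697.  -106.7] 106 58
shelf plate
[-4. 10. 20.] (np.int64(265), np.int64(204)) [ 20 255 181]
[-1. 10. 20.] (np.int64(264), np.int64(204)) [ 20 172 176]
[ 1.5 10.  20. ] (np.int64(263), np.int64(204)) [ 21  29 166]
[110.5  10.   20. ] (np.int64(220), np.int64(194)) [ 14  66 140]
[113.  10.  20.] (np.int64(219), np.int64(194)) [ 61  74 114]
[115.5  10.   20. ] (np.int64(218), np.int64(194)) [ 71 133 121]
[100. -40.  20.] (np.int64(229), np.int64(175)) [ 74 136 118]
[100.  -34.5  20. ] (np.int64(228), np.int64(178)) [ 69  89 120]
[100. -32.  20.] (np.int64(228), np.int64(179)) [ 41  24 148]
[100.  -29.5  20. ] (np.int64(228), np.int64(180)) [ 17  25 165]
[100.  29.  20.] (np.int64(223), np.int64(203)) [40 42 92]
[100.   31.5  20. ] (np.int64(223), np.int64(204)) [ 71 124 101]
```

>>> carry_out --motion '[{"offset": [0,0,-4],"twist": 0},{"offset": [0,0,-8],"twist": 0},{"offset": [0,0,-11],"twist": 0},{"offset": [0,0,-11.9],"twist": 0},{"offset": [0,0,-11.9],"twist": 0}]' --grip 7.2

```text
time_s: 36.0
position: [448.2, -145.3, -22.8]
tcp_rot: [-180.0, -0.0, 103.5]
force: [0.5, 0.0, 0.8]
width: 72.1
grasp_force: 0.0
```

>>> carry_out --motion '[{"offset": [0,0,0],"twist": 0},{"offset": [0,0,0],"twist": 0},{"offset": [0,0,0],"twist": 0},{"offset": [0,0,0],"twist": 0},{"offset": [0,0,0],"twist": 0}]' --grip 5.0 --squeeze 25

```text
time_s: 36.5
position: [449.0, -146.1, -21.2]
tcp_rot: [179.8, 0.1, 103.5]
force: [-0.5, 4.2, 9.1]
width: 59.0
grasp_force: 27.9
```

>>> carry_out --motion '[{"offset": [0,0,3],"twist": 0},{"offset": [0,0,7],"twist": 0},{"offset": [0.6,2,11.5],"twist": -2},{"offset": [1.5,5,15],"twist": -6},{"offset": [2.7,9,18.6],"twist": -11}]'

```text
time_s: 37.0
position: [473.7, -59.3, 162.6]
tcp_rot: [179.9, 0.0, 92.2]
force: [1.5, -0.5, -4.0]
width: 58.7
grasp_force: 30.8
```

>>> carry_out --motion '[{"offset": [1.3,4.3,0],"twist": -5},{"offset": [2.6,8.7,0],"twist": -10},{"offset": [3.9,13.1,0],"twist": -14.4},{"offset": [5.2,17.4,0],"twist": -14.4},{"offset": [6.3,21,0],"twist": -14.4}]'

```text
time_s: 37.5
position: [536.8, 152.6, 160.6]
tcp_rot: [179.9, -0.0, 78.1]
force: [0.8, -0.6, -3.1]
width: 58.8
grasp_force: 30.8
```

>>> carry_out --motion '[{"offset": [0.88,3.08,0],"twist": 0},{"offset": [0.88,3.08,-2],"twist": 0},{"offset": [0.88,3.08,-5],"twist": 0},{"offset": [0.88,3.08,-7],"twist": 0},{"offset": [0.88,3.08,-7],"twist": 0}]'

```text
time_s: 38.0
position: [544.0, 180.7, 87.7]
tcp_rot: [-179.8, 0.1, 78.0]
force: [-0.9, 0.2, -3.0]
width: 59.0
grasp_force: 30.8
```

Run:
```python
from h import *
state(); go(547.8,184.7,65,78.1)
```

```text
t 38.0 [544.  180.7  87.7] [-1.798e+02  1.000e-01  7.800e+01] F [-0.9  0.2 -3. ] w 59.0 30.8
off cm [ 0.38  0.4  -2.27] twist 0.1
```

>>> carry_out --motion '[{"offset": [0.2,0.3,0],"twist": 0},{"offset": [0.2,0.3,0],"twist": 0},{"offset": [0.2,0.3,0],"twist": 0},{"offset": [0.2,0.3,0],"twist": 0},{"offset": [0.2,0.3,0],"twist": 0}]'

```text
time_s: 38.5
position: [547.6, 184.0, 90.1]
tcp_rot: [180.0, -0.0, 78.0]
force: [0.5, 0.1, -4.6]
width: 58.4
grasp_force: 30.8
```

>>> carry_out --motion '[{"offset": [0,0,-0.6],"twist": 0},{"offset": [0,0,-1.1],"twist": 0},{"offset": [0,0,-1.6],"twist": 0},{"offset": [0,0,-2.1],"twist": 0},{"offset": [0,0,-2.5],"twist": 0}]' --squeeze 20

```text
time_s: 39.0
position: [548.0, 184.5, 67.5]
tcp_rot: [179.9, -0.1, 78.0]
force: [-17.7, -4.2, 35.9]
width: 58.7
grasp_force: 41.6
```

>>> carry_out --motion '[{"offset": [0,-0.1,0],"twist": 0},{"offset": [0,-0.2,0],"twist": 0},{"offset": [0,-0.3,0],"twist": 0},{"offset": [0,-0.4,0],"twist": 0},{"offset": [-0.1,-0.5,0],"twist": 0}]'

```text
time_s: 39.5
position: [547.2, 179.9, 65.7]
tcp_rot: [179.9, -0.1, 78.1]
force: [1.6, 1.9, 4.8]
width: 58.9
grasp_force: 40.3
```

>>> carry_out --motion '[{"offset": [0,-0.1,0],"twist": 0},{"offset": [0,-0.2,0],"twist": 0},{"offset": [0,-0.2,0],"twist": 0},{"offset": [0,-0.2,0],"twist": 0},{"offset": [0,-0.2,0],"twist": 0}]'

```text
time_s: 40.0
position: [547.2, 179.7, 65.7]
tcp_rot: [179.9, -0.3, 78.1]
force: [-0.3, 17.0, 6.3]
width: 58.7
grasp_force: 40.4
```

```bash
cat >> h.py <<'E'
def chk(k):
    """scene-camera check of the end (shelf x) of layer k (0 board) on near side, and top face"""
    c=snap('scene')
    for j in range(0,k+1):
        z=6 if j==0 else 12+8*(j-1)+4
        print('layer',j); line(c,(98,-30,z),(122,-30,z))
    print('top centre'); line(c,(98,5,12+8*k),(122,5,12+8*k))
E
python3 - <<'E'
from h import *
state(); chk(2)
E
```

```text
t 40.0 [547.2 179.7  65.7] [179.9  -0.3  78.1] F [-0.3 17.   6.3] w 58.7 40.4
layer 0
[ 98. -30.   6.] (np.int64(405), np.int64(201)) [ 15 142 183]
[108. -30.   6.] (np.int64(409), np.int64(200)) [ 67  99 159]
layer 1
[ 98. -30.  16.] (np.int64(404), np.int64(198)) [ 24  26 147]
[105. -30.  16.] (np.int64(407), np.int64(197)) [ 23  28 146]
[107.5 -30.   16. ] (np.int64(408), np.int64(197)) [ 48  76 155]
[110.5 -30.   16. ] (np.int64(409), np.int64(197)) [ 71 119 180]
layer 2
[ 98. -30.  24.] (np.int64(403), np.int64(196)) [ 19  28 148]
[107. -30.  24.] (np.int64(407), np.int64(195)) [ 16  73 185]
[109.5 -30.   24. ] (np.int64(408), np.int64(195)) [ 68 105 185]
top centre
[98.  5. 28.] (np.int64(402), np.int64(187)) [ 26  23 223]
[109.   5.  28.] (np.int64(406), np.int64(186)) [ 45  85 205]
[111.5   5.   28. ] (np.int64(407), np.int64(186)) [ 71 121 201]
```

>>> carry_out --motion '[{"offset": [0,0.2,0.2],"twist": 0},{"offset": [0,0.2,0.4],"twist": 0},{"offset": [0,0.2,0.6],"twist": 0},{"offset": [0,0.2,2],"twist": 0},{"offset": [0,0.2,6],"twist": 0}]' --grip 7.4

```text
time_s: 40.55
position: [544.9, 178.4, 122.9]
tcp_rot: [-179.7, 0.2, 78.0]
force: [1.4, 0.7, 0.1]
width: 74.1
grasp_force: 0.0
```

>>> carry_out --motion '[{"offset": [0,-2,3],"twist": 0},{"offset": [0.7,-6,3],"twist": 0},{"offset": [1.3,-10.5,3],"twist": 0.5},{"offset": [1.9,-15,3],"twist": 1},{"offset": [2.5,-19.5,3],"twist": 1.5}]'

```text
time_s: 41.05
position: [571.5, -17.9, 155.8]
tcp_rot: [179.9, -0.0, 79.6]
force: [0.9, 0.1, -0.3]
width: 74.2
grasp_force: 0.0
```

>>> carry_out --motion '[{"offset": [0.3,-4.2,0],"twist": 0},{"offset": [0.6,-8.4,-3],"twist": 0},{"offset": [0.85,-12.1,-7],"twist": 0},{"offset": [0.85,-12.1,-9],"twist": 0},{"offset": [0.85,-12.1,-9],"twist": 0}]'

```text
time_s: 41.55
position: [578.2, -137.9, 62.1]
tcp_rot: [-179.7, -0.0, 79.4]
force: [0.4, 0.8, -0.8]
width: 74.0
grasp_force: 0.0
```

>>> carry_out --motion '[{"offset": [0,0,0],"twist": 0},{"offset": [0,0,0],"twist": 0},{"offset": [0,0,0],"twist": 0},{"offset": [0,0,0],"twist": 0},{"offset": [0,0,0],"twist": 0}]'

```text
time_s: 42.05
position: [580.2, -136.7, 65.3]
tcp_rot: [180.0, 0.0, 79.6]
force: [-0.3, 0.2, -0.6]
width: 74.2
grasp_force: 0.0
```

Run:
```python
from h import *
c=snap('wrist'); state()
for f in flats(c,'plate',8): print(*f)
t=snap('top'); print('top')
for f in flats(t,'plate',8): print(*f)
print('shelf plate'); line(t,(-6,10,28),(120,10,28)); line(t,(100,-40,28),(100,40,28))
```

```text
t 42.1 [ 580.1 -136.8   65.1] [180.    0.   79.6] F [ 0.6 -0.3 -0.2] w 73.9 0.0
[ 604.9 -159.8] 79.9 [ 610.2 -132.1] 112 62
[ 695.7 -137.3] 87.7 [ 699.9 -109.3] 113 62
top
[562.7 193. ] 75.6 [569.7 221.3] 119 63
shelf plate
[-6. 10. 28.] (np.int64(267), np.int64(204)) [ 25 255 212]
[-2. 10. 28.] (np.int64(265), np.int64(204)) [ 20 219 182]
[ 0.5 10.  28. ] (np.int64(264), np.int64(204)) [ 15  27 170]
[ 3. 10. 28.] (np.int64(263), np.int64(203)) [ 33  15 165]
[111.5  10.   28. ] (np.int64(220), np.int64(194)) [ 14  67 130]
[114.  10.  28.] (np.int64(219), np.int64(194)) [ 61  79 113]
[116.5  10.   28. ] (np.int64(218), np.int64(193)) [ 73 133 128]
[100. -40.  28.] (np.int64(229), np.int64(175)) [ 74 131 121]
[100.  -33.5  28. ] (np.int64(229), np.int64(178)) [ 61  47 136]
[100. -31.  28.] (np.int64(228), np.int64(179)) [ 30  23 158]
[100.  27.  28.] (np.int64(224), np.int64(202)) [ 21  25 134]
[100.   29.5  28. ] (np.int64(223), np.int64(203)) [45 48 74]
[100.  32.  28.] (np.int64(223), np.int64(204)) [ 71 123 104]
```

>>> carry_out --motion '[{"offset": [1.3,-0.9,0],"twist": 0.3},{"offset": [2.55,-1.7,0],"twist": 0.3},{"offset": [2.55,-1.7,0],"twist": 0.3},{"offset": [2.55,-1.7,0],"twist": 0.3},{"offset": [2.55,-1.7,0],"twist": 0.3}]' --grip 7.2

```text
time_s: 42.65
position: [604.9, -153.6, 64.5]
tcp_rot: [-180.0, -0.0, 79.8]
force: [0.2, 0.8, -0.6]
width: 72.1
grasp_force: 0.0
```

Run:
```python
from h import *
c=snap('wrist'); state()
for f in flats(c,'plate',8): print(*f)
```

```text
t 42.7 [ 605.  -153.7   64.6] [-180.    -0.    79.8] F [-0.1 -0.2  0.1] w 72.2 0.0
[ 604.7 -159.3] 79.5 [ 610.3 -132. ] 112 62
[ 695.5 -137.2] 87.8 [ 696.7 -110.3] 113 62
```

>>> carry_out --motion '[{"offset": [0,0,-3],"twist": 0},{"offset": [0,0,-6],"twist": 0},{"offset": [0,0,-8],"twist": 0},{"offset": [0,0,-8.6],"twist": 0},{"offset": [0,0,-8.6],"twist": 0}]'

```text
time_s: 43.2
position: [605.1, -153.8, -21.6]
tcp_rot: [-179.9, -0.0, 79.8]
force: [-0.1, 0.0, 0.0]
width: 72.1
grasp_force: 0.0
```

>>> carry_out --motion '[{"offset": [0,0,0],"twist": 0},{"offset": [0,0,0],"twist": 0},{"offset": [0,0,0],"twist": 0},{"offset": [0,0,0],"twist": 0},{"offset": [0,0,0],"twist": 0}]' --grip 5.0 --squeeze 25

```text
time_s: 43.7
position: [606.2, -154.2, -19.8]
tcp_rot: [179.9, 0.0, 79.8]
force: [-1.7, 0.4, 8.2]
width: 58.3
grasp_force: 28.2
```

>>> carry_out --motion '[{"offset": [0,0,2],"twist": 0},{"offset": [0,0,5],"twist": 0},{"offset": [0,2,9.5],"twist": 0},{"offset": [-0.5,5,14],"twist": -1},{"offset": [-1.2,9,18],"twist": -1.7}]'

```text
time_s: 44.2
position: [594.6, -71.6, 153.1]
tcp_rot: [179.9, 0.0, 78.0]
force: [1.2, 0.6, -3.8]
width: 58.7
grasp_force: 28.7
```

>>> carry_out --motion '[{"offset": [-0.8,4.3,1],"twist": 0},{"offset": [-1.6,8.7,1],"twist": 0},{"offset": [-2.5,13.1,1],"twist": 0},{"offset": [-3.4,17.4,1],"twist": 0},{"offset": [-4.2,21,1],"twist": 0}]'

```text
time_s: 44.7
position: [551.9, 140.3, 160.9]
tcp_rot: [180.0, -0.0, 78.2]
force: [-0.4, 0.0, -3.0]
width: 58.6
grasp_force: 28.7
```

>>> carry_out --motion '[{"offset": [-0.5,3.6,0],"twist": 0},{"offset": [-0.5,3.6,-2],"twist": 0},{"offset": [-0.5,3.6,-5],"twist": 0},{"offset": [-0.5,3.6,-7],"twist": 0},{"offset": [-0.5,3.6,-7],"twist": 0}]'

```text
time_s: 45.2
position: [546.3, 173.9, 88.3]
tcp_rot: [-179.8, 0.1, 78.1]
force: [-0.3, -0.1, -3.1]
width: 58.6
grasp_force: 28.6
```

>>> carry_out --motion '[{"offset": [0,0,0],"twist": 0},{"offset": [0,0,0],"twist": 0},{"offset": [0,0,0],"twist": 0},{"offset": [0,0,0],"twist": 0},{"offset": [0,0,0],"twist": 0}]'

```text
time_s: 45.7
position: [547.9, 174.2, 91.1]
tcp_rot: [180.0, -0.0, 78.1]
force: [0.3, 0.3, -3.6]
width: 58.8
grasp_force: 28.6
```

>>> carry_out --motion '[{"offset": [0,0.4,0.5],"twist": 0},{"offset": [0,0.8,0.5],"twist": 0},{"offset": [0,0.8,0.3],"twist": 0},{"offset": [0,0.8,0],"twist": 0},{"offset": [0,0.8,0],"twist": 0}]'

```text
time_s: 46.2
position: [547.4, 182.1, 89.9]
tcp_rot: [-179.9, 0.0, 78.1]
force: [-0.5, -0.6, -4.2]
width: 58.4
grasp_force: 28.6
```

>>> carry_out --motion '[{"offset": [0,0,-0.4],"twist": 0},{"offset": [0,0,-0.8],"twist": 0},{"offset": [0,0,-1.2],"twist": 0},{"offset": [0,0,-1.6],"twist": 0},{"offset": [0,0,-1.8],"twist": 0}]' --squeeze 20

```text
time_s: 46.7
position: [548.5, 182.6, 76.6]
tcp_rot: [179.9, -0.1, 78.1]
force: [-27.6, -7.5, 60.2]
width: 58.5
grasp_force: 46.9
```

>>> carry_out --motion '[{"offset": [0,-0.1,0],"twist": 0},{"offset": [0,-0.2,0],"twist": 0},{"offset": [0,-0.3,0],"twist": 0},{"offset": [0,-0.4,0],"twist": 0},{"offset": [-0.1,-0.5,0],"twist": 0}]'

```text
time_s: 47.2
position: [548.8, 178.0, 75.3]
tcp_rot: [179.7, -0.2, 78.1]
force: [3.2, 1.0, 14.5]
width: 58.4
grasp_force: 42.1
```

Run:
```python
from h import *
state(); chk(3)
```

```text
t 47.2 [548.8 178.   75.3] [179.7  -0.2  78.1] F [ 3.2  1.  14.5] w 58.4 42.1
layer 0
[ 98. -30.   6.] (np.int64(405), np.int64(201)) [ 15 138 183]
[108. -30.   6.] (np.int64(409), np.int64(200)) [ 68 100 160]
layer 1
[ 98. -30.  16.] (np.int64(404), np.int64(198)) [ 21  27 149]
[105. -30.  16.] (np.int64(407), np.int64(197)) [ 22  26 148]
[107.5 -30.   16. ] (np.int64(408), np.int64(197)) [ 47  72 159]
[110.5 -30.   16. ] (np.int64(409), np.int64(197)) [ 71 121 196]
layer 2
[ 98. -30.  24.] (np.int64(403), np.int64(196)) [ 18  25 134]
[107. -30.  24.] (np.int64(407), np.int64(195)) [ 16  76 181]
[109.5 -30.   24. ] (np.int64(408), np.int64(195)) [ 68 103 185]
layer 3
[ 98. -30.  32.] (np.int64(403), np.int64(193)) [ 17  28 148]
[109. -30.  32.] (np.int64(407), np.int64(192)) [ 60  46 168]
[111.5 -30.   32. ] (np.int64(408), np.int64(192)) [ 72 124 201]
top centre
[98.  5. 36.] (np.int64(401), np.int64(185)) [ 23  26 226]
[111.   5.  36.] (np.int64(406), np.int64(184)) [ 69 101 202]
[115.   5.  36.] (np.int64(407), np.int64(183)) [ 64  89 164]
```

>>> carry_out --motion '[{"offset": [0,-0.1,0],"twist": 0},{"offset": [0,-0.2,0],"twist": 0},{"offset": [-0.1,-0.3,-0.1],"twist": 0},{"offset": [-0.1,-0.3,-0.1],"twist": 0},{"offset": [-0.1,-0.3,-0.1],"twist": 0}]'

```text
time_s: 47.75
position: [548.2, 175.8, 74.4]
tcp_rot: [179.6, -0.3, 78.1]
force: [4.5, 7.5, 17.2]
width: 58.6
grasp_force: 42.3
```

Run:
```python
from h import *
state(); chk(3)
```

```text
t 47.8 [548.2 175.8  74.4] [179.6  -0.3  78.1] F [ 4.5  7.5 17.2] w 58.6 42.3
layer 0
[ 98. -30.   6.] (np.int64(405), np.int64(201)) [ 14 139 183]
[108. -30.   6.] (np.int64(409), np.int64(200)) [ 68 103 159]
layer 1
[ 98. -30.  16.] (np.int64(404), np.int64(198)) [ 21  28 148]
[105. -30.  16.] (np.int64(407), np.int64(197)) [ 19  28 147]
[107.5 -30.   16. ] (np.int64(408), np.int64(197)) [ 49  74 166]
[110.5 -30.   16. ] (np.int64(409), np.int64(197)) [ 71 120 195]
layer 2
[ 98. -30.  24.] (np.int64(403), np.int64(196)) [ 21  27 134]
[107. -30.  24.] (np.int64(407), np.int64(195)) [ 16  77 182]
[109.5 -30.   24. ] (np.int64(408), np.int64(195)) [ 68 106 186]
layer 3
[ 98. -30.  32.] (np.int64(403), np.int64(193)) [ 19  24 147]
[109. -30.  32.] (np.int64(407), np.int64(192)) [ 40  75 197]
[111.5 -30.   32. ] (np.int64(408), np.int64(192)) [ 72 124 199]
top centre
[98.  5. 36.] (np.int64(401), np.int64(185)) [ 27  22 222]
[108.   5.  36.] (np.int64(405), np.int64(184)) [ 55  47 179]
[111.   5.  36.] (np.int64(406), np.int64(184)) [ 71 120 204]
[115.   5.  36.] (np.int64(407), np.int64(183)) [ 64  88 163]
```

>>> carry_out --motion '[{"offset": [0,-0.1,0],"twist": 0},{"offset": [0,-0.2,0],"twist": 0},{"offset": [0,-0.2,0],"twist": 0},{"offset": [0,-0.2,0],"twist": 0},{"offset": [0,-0.2,0],"twist": 0}]'

```text
time_s: 48.3
position: [548.2, 175.7, 74.4]
tcp_rot: [179.6, -0.4, 78.2]
force: [5.8, 22.8, 14.0]
width: 58.5
grasp_force: 41.9
```

>>> carry_out --motion '[{"offset": [0,0.2,0.2],"twist": 0},{"offset": [0,0.2,0.4],"twist": 0},{"offset": [0,0.2,0.6],"twist": 0},{"offset": [0,0.2,2],"twist": 0},{"offset": [0,0.2,6],"twist": 0}]' --grip 7.4

```text
time_s: 48.8
position: [544.3, 173.5, 129.9]
tcp_rot: [-179.7, 0.2, 78.1]
force: [0.2, 0.0, 0.2]
width: 73.4
grasp_force: 0.0
```

Run:
```python
from h import *
t=snap('top'); s=snap('scene'); state()
P=[]
for n,c in (('t',t),('s',s)):
    for k in blobs(c,(8,200,120),(20,255,255),15):
        (u,v),rr=cv2.minEnclosingCircle(k); x,y,w,h=cv2.boundingRect(k)
        if 280<u<350: print(n,(u,v),rr,(x,y,w,h),[np.round(plane(c,(x+w/2,v2),121)) .tolist() for v2 in (y,v,y+h)])
for k in blobs(t,(105,120,60),(125,255,255),100):
    (u,v),wh,a=cv2.minAreaRect(k); print('blue',u,v,wh,a,plane(t,(u,v),50))
for f in flats(t,'plate',8): print(*f)
print('shelf plate'); line(t,(-8,10,36),(120,10,36)); line(t,(100,-40,36),(100,40,36))
```

```text
t 48.9 [548.  174.5 137.3] [179.6  -0.2  78.1] F [ 0.9 -0.2  1. ] w 74.0 0.0
t (322.5655822753906, 129.72950744628906) 4.981986999511719 (318, 125, 10, 10) [[708.0, -23.0, 121.0], [696.0, -23.0, 121.0], [682.0, -22.0, 121.0]]
s (322.5, 231.0) 7.500100135803223 (318, 225, 11, 14) [[702.0, -24.0, 121.0], [725.0, -28.0, 121.0], [753.0, -33.0, 121.0]]
blue 55.5 385.0 (28.0, 101.0) 90.0 [100.37586995 644.76825119  50.        ]
blue 635.5 289.0 (68.0, 7.0) 90.0 [ 289.58481022 -768.59117033   50.        ]
blue 323.1896667480469 137.72413635253906 (24.05172348022461, 23.897214889526367) 11.888657569885254 [695.75702114 -21.38506908  50.        ]
[ 434.3 -310.5] 91.9 [ 433.6 -283.1] 110 59
[ 696.2 -134.4] 87.9 [ 697.1 -106.4] 106 58
shelf plate
[-8. 10. 36.] (np.int64(268), np.int64(204)) [ 21 255 161]
[-0.5 10.  36. ] (np.int64(265), np.int64(203)) [21 60 97]
[ 2.5 10.  36. ] (np.int64(264), np.int64(203)) [26 19 96]
[ 7.5 10.  36. ] (np.int64(262), np.int64(203)) [30 19 95]
[25.5 10.  36. ] (np.int64(255), np.int64(201)) [26 46 44]
[28. 10. 36.] (np.int64(254), np.int64(201)) [ 36 132  31]

[... 783 characters left out ...]
p.int64(239), np.int64(197)) [165  23  44]
[70.5 10.  36. ] (np.int64(237), np.int64(197)) [18 29 44]
[73. 10. 36.] (np.int64(236), np.int64(197)) [150  17  45]
[78. 10. 36.] (np.int64(234), np.int64(196)) [20 42 55]
[88. 10. 36.] (np.int64(230), np.int64(196)) [30 35 51]
[89. 10. 36.] (np.int64(230), np.int64(195)) [28 91 76]
[100. -40.  36.] (np.int64(230), np.int64(175)) [ 28 106  82]
[100.  15.  36.] (np.int64(225), np.int64(197)) [140  15  50]
[100.   17.5  36. ] (np.int64(225), np.int64(198)) [173  19  54]
[100.  20.  36.] (np.int64(225), np.int64(199)) [ 0 16 49]
[100.  25.  36.] (np.int64(224), np.int64(201)) [150   8  34]
[100.   27.5  36. ] (np.int64(224), np.int64(202)) [27 77 60]
```

>>> carry_out --motion '[{"offset": [0,-1,3],"twist": 0},{"offset": [1.8,-5,3],"twist": 2},{"offset": [3.7,-9,3],"twist": 4},{"offset": [5.6,-13,3],"twist": 6},{"offset": [7.5,-17,3],"twist": 9.8}]'

```text
time_s: 49.4
position: [621.4, 2.3, 162.6]
tcp_rot: [179.9, 0.0, 88.0]
force: [0.4, 0.4, 0.1]
width: 73.8
grasp_force: 0.0
```

>>> carry_out --motion '[{"offset": [1.8,-4,0],"twist": 0},{"offset": [3.7,-8,0],"twist": 0},{"offset": [5.5,-11.5,0],"twist": 0},{"offset": [7.3,-14.5,0],"twist": 0},{"offset": [7.3,-14.5,0],"twist": 0}]'

```text
time_s: 49.9
position: [694.4, -145.1, 161.4]
tcp_rot: [180.0, 0.0, 87.7]
force: [-0.3, 1.0, -0.2]
width: 73.9
grasp_force: 0.0
```

>>> carry_out --motion '[{"offset": [0,0,0],"twist": 0},{"offset": [0,0,0],"twist": 0},{"offset": [0,0,0],"twist": 0},{"offset": [0,0,0],"twist": 0},{"offset": [0,0,0],"twist": 0}]'

```text
time_s: 50.4
position: [693.8, -140.3, 162.0]
tcp_rot: [180.0, 0.0, 88.0]
force: [-0.2, -1.0, -0.6]
width: 74.1
grasp_force: 0.0
```

Run:
```python
from h import *
c=snap('wrist'); state()
for f in flats(c,'plate',8): print(*f)
t=snap('top'); print('top')
for f in flats(t,'plate',8): print(*f)
print('shelf plate'); line(t,(-8,10,36),(120,10,36)); line(t,(100,-40,36),(100,40,36))
go(696,-140.4,-22,87.9)
```

```text
t 50.5 [ 693.8 -140.4  161.9] [180.   0.  88.] F [ 0.2 -0.2 -0.3] w 73.8 0.0
[ 695.7 -137.4] 87.7 [ 696.9 -109.7] 113 63
top
[565.2 191. ] 75.9 [572.1 220.5] 119 63
shelf plate
[-8. 10. 36.] (np.int64(268), np.int64(204)) [ 27 255 214]
[-0.5 10.  36. ] (np.int64(265), np.int64(203)) [ 14  45 159]
[ 2.5 10.  36. ] (np.int64(264), np.int64(203)) [ 27  16 161]
[112.5  10.   36. ] (np.int64(220), np.int64(193)) [ 17  89 123]
[115.  10.  36.] (np.int64(219), np.int64(193)) [ 65  96 119]
[117.5  10.   36. ] (np.int64(218), np.int64(193)) [ 72 136 122]
[100. -40.  36.] (np.int64(230), np.int64(175)) [ 73 138 116]
[100. -35.  36.] (np.int64(229), np.int64(177)) [ 61  41 136]
[100.  -32.5  36. ] (np.int64(229), np.int64(178)) [ 32  22 154]
[100. -30.  36.] (np.int64(229), np.int64(179)) [ 23  21 161]
[100.   27.5  36. ] (np.int64(224), np.int64(202)) [20 24 96]
[100.  30.  36.] (np.int64(224), np.int64(203)) [32 48 69]
[100.   32.5  36. ] (np.int64(224), np.int64(204)) [ 68 103  79]
off cm [ 2.200e-01  1.000e-02 -1.838e+01] twist -0.1
```

>>> carry_out --motion '[{"offset": [0.2,0,-4.5],"twist": 0},{"offset": [0.2,0,-9],"twist": 0},{"offset": [0.2,0,-13],"twist": 0},{"offset": [0.2,0,-16],"twist": 0},{"offset": [0.2,0,-17],"twist": 0}]' --grip 7.2

```text
time_s: 51.0
position: [694.0, -140.3, -12.2]
tcp_rot: [-179.7, -0.1, 87.9]
force: [-1.1, 0.2, -0.2]
width: 71.8
grasp_force: 0.0
```

>>> carry_out --motion '[{"offset": [0,0,-0.5],"twist": 0},{"offset": [0,0,-1],"twist": 0},{"offset": [0,0,-1.4],"twist": 0},{"offset": [0,0,-1.5],"twist": 0},{"offset": [0,0,-1.5],"twist": 0}]'

```text
time_s: 51.5
position: [696.0, -140.9, -22.7]
tcp_rot: [180.0, 0.0, 87.9]
force: [-0.2, -0.7, -0.4]
width: 71.7
grasp_force: 0.0
```

>>> carry_out --motion '[{"offset": [0,0,0],"twist": 0},{"offset": [0,0,0],"twist": 0},{"offset": [0,0,0],"twist": 0},{"offset": [0,0,0],"twist": 0},{"offset": [0,0,0],"twist": 0}]' --grip 5.0 --squeeze 25

```text
time_s: 52.0
position: [696.2, -140.9, -22.6]
tcp_rot: [179.9, 0.0, 87.9]
force: [-2.5, 0.7, 5.5]
width: 59.0
grasp_force: 27.7
```

>>> carry_out --motion '[{"offset": [0,0,3],"twist": 0},{"offset": [0,0,7],"twist": 0},{"offset": [0,0,11.5],"twist": 0},{"offset": [-0.5,0,16],"twist": 0},{"offset": [-2.5,3,18.8],"twist": -2}]'

```text
time_s: 52.5
position: [671.5, -113.3, 167.5]
tcp_rot: [179.8, 0.1, 85.7]
force: [0.2, 1.5, -4.2]
width: 58.7
grasp_force: 30.2
```

>>> carry_out --motion '[{"offset": [-2,4,0],"twist": -2},{"offset": [-4,8,0],"twist": -4},{"offset": [-6,12,0],"twist": -6},{"offset": [-8,16,0],"twist": -7.8},{"offset": [-9.8,20,0],"twist": -7.8}]'

```text
time_s: 53.0
position: [571.3, 90.6, 164.2]
tcp_rot: [-179.9, 0.0, 78.1]
force: [0.7, 0.8, -3.2]
width: 59.0
grasp_force: 30.2
```

>>> carry_out --motion '[{"offset": [-1.5,4,0],"twist": 0},{"offset": [-2.8,8.2,0],"twist": 0},{"offset": [-2.8,8.2,0],"twist": 0},{"offset": [-2.8,8.2,0],"twist": 0},{"offset": [-2.8,8.2,0],"twist": 0}]'

```text
time_s: 53.5
position: [544.9, 170.5, 164.3]
tcp_rot: [-180.0, 0.0, 78.1]
force: [-0.2, -0.7, -2.9]
width: 58.7
grasp_force: 30.2
```

Run:
```python
from h import *
state(); go(545.1,170.9,110,78.1)
```

```text
t 53.5 [544.9 170.5 164.3] [-180.     0.    78.1] F [-0.2 -0.7 -2.9] w 58.7 30.2
off cm [ 0.02  0.04 -5.43] twist -0.0
```

>>> carry_out --motion '[{"offset": [0,0,-3],"twist": 0},{"offset": [0,0,-5],"twist": 0},{"offset": [0,0,-6],"twist": 0},{"offset": [0,0,-6.5],"twist": 0},{"offset": [0,0,-6.5],"twist": 0}]' --squeeze 20

```text
time_s: 54.0
position: [545.1, 170.8, 99.7]
tcp_rot: [-180.0, 0.0, 78.1]
force: [0.2, 0.3, -4.0]
width: 58.5
grasp_force: 30.2
```

>>> carry_out --motion '[{"offset": [0,0,-0.5],"twist": 0},{"offset": [0,0,-0.9],"twist": 0},{"offset": [0,0,-1.3],"twist": 0},{"offset": [0,0,-1.7],"twist": 0},{"offset": [0,0,-2.0],"twist": 0}]'

```text
time_s: 54.5
position: [545.2, 171.3, 80.6]
tcp_rot: [179.9, -0.0, 78.1]
force: [-15.1, -5.6, 40.3]
width: 58.9
grasp_force: 34.3
```

>>> carry_out --motion '[{"offset": [0,0,0],"twist": 0},{"offset": [0,0,-0.1],"twist": 0},{"offset": [0,0,-0.1],"twist": 0},{"offset": [0,0,-0.2],"twist": 0},{"offset": [0,0,-0.2],"twist": 0}]'

```text
time_s: 55.0
position: [545.3, 171.3, 80.7]
tcp_rot: [179.9, -0.0, 78.1]
force: [-14.6, -5.6, 32.9]
width: 58.7
grasp_force: 33.7
```

Run:
```python
from h import *
state(); chk(4)
```

```text
t 55.0 [545.3 171.3  80.7] [179.9  -0.   78.1] F [-14.6  -5.6  32.9] w 58.7 33.7
layer 0
[ 98. -30.   6.] (np.int64(405), np.int64(201)) [ 15 136 185]
[108. -30.   6.] (np.int64(409), np.int64(200)) [ 68 106 171]
layer 1
[ 98. -30.  16.] (np.int64(404), np.int64(198)) [ 19  27 149]
[105. -30.  16.] (np.int64(407), np.int64(197)) [ 19  24 147]
[107.5 -30.   16. ] (np.int64(408), np.int64(197)) [ 48  69 174]
[110.5 -30.   16. ] (np.int64(409), np.int64(197)) [ 71 119 197]
layer 2
[ 98. -30.  24.] (np.int64(403), np.int64(196)) [ 23  25 135]
[107. -30.  24.] (np.int64(407), np.int64(195)) [ 16  76 184]
[109.5 -30.   24. ] (np.int64(408), np.int64(195)) [ 68 108 185]
layer 3
[ 98. -30.  32.] (np.int64(403), np.int64(193)) [ 19  28 148]
[109. -30.  32.] (np.int64(407), np.int64(192)) [ 40  75 198]
[111.5 -30.   32. ] (np.int64(408), np.int64(192)) [ 72 126 200]
layer 4
[ 98. -30.  40.] (np.int64(402), np.int64(191)) [ 19  30 161]
[110.5 -30.   40. ] (np.int64(407), np.int64(190)) [ 37  37 146]
[113.5 -30.   40. ] (np.int64(408), np.int64(190)) [ 61  40 164]
[114.5 -30.   40. ] (np.int64(408), np.int64(189)) [ 40  29 157]
[116. -30.  40.] (np.int64(409), np.int64(189)) [ 72 124 201]
top centre
[98.  5. 44.] (np.int64(400), np.int64(183)) [ 24  26 185]
[99.  5. 44.] (np.int64(401), np.int64(183)) [ 25  25 225]
[115.5   5.   44. ] (np.int64(407), np.int64(181)) [  3 111 143]
[118.   5.  44.] (np.int64(408), np.int64(181)) [  1 220 110]
```

>>> carry_out --motion '[{"offset": [0,-0.1,0.1],"twist": 0},{"offset": [0,-0.2,0],"twist": 0},{"offset": [0,-0.3,0],"twist": 0},{"offset": [-0.1,-0.4,0],"twist": 0},{"offset": [-0.1,-0.5,0],"twist": 0}]'

```text
time_s: 55.55
position: [544.8, 167.0, 79.3]
tcp_rot: [179.8, -0.1, 78.2]
force: [-0.3, 0.4, 11.0]
width: 59.0
grasp_force: 31.4
```

>>> carry_out --motion '[{"offset": [0,-0.1,0],"twist": 0},{"offset": [0,-0.2,0],"twist": 0},{"offset": [0,-0.2,-0.1],"twist": 0},{"offset": [0,-0.2,-0.1],"twist": 0},{"offset": [0,-0.2,-0.1],"twist": 0}]'

```text
time_s: 56.05
position: [544.3, 164.7, 78.4]
tcp_rot: [179.9, -0.1, 78.2]
force: [-5.0, -0.1, 16.7]
width: 59.0
grasp_force: 32.1
```

Run:
```python
from h import *
state(); c=snap('scene')
for z in (32,40): print(z); line(c,(98,-30,z),(122,-30,z))
```

```text
t 56.0 [544.3 164.7  78.4] [ 1.799e+02 -1.000e-01  7.820e+01] F [-5.  -0.1 16.7] w 59.0 32.1
32
[ 98. -30.  32.] (np.int64(403), np.int64(193)) [ 23  27 149]
[109. -30.  32.] (np.int64(407), np.int64(192)) [ 40  77 199]
[111.5 -30.   32. ] (np.int64(408), np.int64(192)) [ 72 124 203]
40
[ 98. -30.  40.] (np.int64(402), np.int64(191)) [ 24  25 142]
[108. -30.  40.] (np.int64(406), np.int64(190)) [ 19  43 184]
[110.5 -30.   40. ] (np.int64(407), np.int64(190)) [ 61  83 175]
[113.5 -30.   40. ] (np.int64(408), np.int64(190)) [ 72 126 202]
```

>>> carry_out --motion '[{"offset": [0,-0.1,0],"twist": 0},{"offset": [0,-0.2,0],"twist": 0},{"offset": [0,-0.2,-0.1],"twist": 0},{"offset": [0,-0.2,-0.1],"twist": 0},{"offset": [0,-0.2,-0.1],"twist": 0}]'

```text
time_s: 56.6
position: [544.5, 164.1, 78.1]
tcp_rot: [179.9, -0.2, 78.2]
force: [-7.6, 9.3, 23.4]
width: 59.0
grasp_force: 32.6
```

>>> carry_out --motion '[{"offset": [0,-0.1,0],"twist": 0},{"offset": [0,-0.1,0],"twist": 0},{"offset": [0,-0.2,0],"twist": 0},{"offset": [0,-0.2,0],"twist": 0},{"offset": [0,-0.2,0],"twist": 0}]'

```text
time_s: 57.1
position: [544.5, 164.1, 78.2]
tcp_rot: [179.9, -0.4, 78.2]
force: [-6.1, 22.5, 19.6]
width: 58.9
grasp_force: 32.2
```

Run:
```python
from h import *
state(); c=snap('scene')
for z in (32,40): print(z); line(c,(98,-30,z),(122,-30,z))
```

```text
t 57.1 [544.5 164.1  78.2] [179.9  -0.4  78.2] F [-6.1 22.5 19.6] w 58.9 32.2
32
[ 98. -30.  32.] (np.int64(403), np.int64(193)) [ 23  28 148]
[109. -30.  32.] (np.int64(407), np.int64(192)) [ 40  74 200]
[111.5 -30.   32. ] (np.int64(408), np.int64(192)) [ 72 124 201]
40
[ 98. -30.  40.] (np.int64(402), np.int64(191)) [ 24  27 143]
[108. -30.  40.] (np.int64(406), np.int64(190)) [ 21  38 199]
[110.5 -30.   40. ] (np.int64(407), np.int64(190)) [ 62  83 172]
[113.5 -30.   40. ] (np.int64(408), np.int64(190)) [ 72 123 203]
```

>>> carry_out --motion '[{"offset": [0,0.2,0.2],"twist": 0},{"offset": [0,0.2,0.4],"twist": 0},{"offset": [0,0.2,0.6],"twist": 0},{"offset": [0,0.2,2.5],"twist": 0},{"offset": [0,0.2,6.5],"twist": 0}]' --grip 7.4

```text
time_s: 57.65
position: [542.4, 161.5, 138.5]
tcp_rot: [-179.7, 0.2, 78.1]
force: [0.4, -0.9, 0.2]
width: 74.1
grasp_force: 0.0
```

>>> carry_out --motion '[{"offset": [-0.5,-2,2],"twist": 2},{"offset": [-1.5,-6.5,2],"twist": 5},{"offset": [-2.5,-11,2],"twist": 8},{"offset": [-3.5,-15.5,2],"twist": 11},{"offset": [-4.5,-20,2],"twist": 13.8}]'

```text
time_s: 58.15
position: [498.0, -39.6, 160.7]
tcp_rot: [-180.0, 0.0, 92.1]
force: [1.2, -0.7, -0.7]
width: 74.0
grasp_force: 0.0
```

>>> carry_out --motion '[{"offset": [-1.1,-4.6,0],"twist": 0},{"offset": [-2.2,-9.2,0],"twist": 0},{"offset": [-3.3,-13.8,0],"twist": 0},{"offset": [-4.4,-18.4,0],"twist": 0},{"offset": [-5.5,-23,0],"twist": 0}]'

```text
time_s: 58.65
position: [442.8, -269.8, 160.7]
tcp_rot: [-180.0, 0.0, 91.9]
force: [1.2, 0.5, 0.1]
width: 74.2
grasp_force: 0.0
```

>>> carry_out --motion '[{"offset": [-1.0,-4.5,-2],"twist": 0},{"offset": [-1.0,-4.5,-5],"twist": 0},{"offset": [-1.0,-4.5,-8],"twist": 0},{"offset": [-1.0,-4.5,-8],"twist": 0},{"offset": [-1.0,-4.5,-8],"twist": 0}]'

```text
time_s: 59.15
position: [433.9, -312.9, 81.2]
tcp_rot: [-180.0, -0.0, 91.9]
force: [-0.2, -0.6, 1.4]
width: 74.1
grasp_force: 0.0
```

Run:
```python
from h import *
c=snap('wrist'); state()
for f in flats(c,'plate',8): print(*f)
t=snap('top'); print('top')
for f in flats(t,'plate',8): print(*f)
print('shelf plate'); line(t,(-8,10,44),(120,10,44)); line(t,(100,-40,44),(100,40,44))
go(434.3,-308.7,-22,91.9)
```

```text
t 59.2 [ 434.3 -313.1   82.1] [1.799e+02 1.000e-01 9.200e+01] F [ 1.3  0.7 -0.2] w 73.9 0.0
top
[565.3 189.6] 75.4 [572.4 218.8] 121 64
shelf plate
[-8. 10. 44.] (np.int64(269), np.int64(204)) [ 27 255 221]
[-1. 10. 44.] (np.int64(266), np.int64(203)) [ 18 142 179]
[ 1.5 10.  44. ] (np.int64(265), np.int64(203)) [ 19  26 169]
[ 4. 10. 44.] (np.int64(264), np.int64(203)) [ 36  15 169]
[ 6.5 10.  44. ] (np.int64(263), np.int64(202)) [ 23  24 171]
[111.  10.  44.] (np.int64(221), np.int64(193)) [ 19  29 124]
[113.5  10.   44. ] (np.int64(220), np.int64(193)) [ 18  95 123]
[116.  10.  44.] (np.int64(219), np.int64(193)) [ 64  93 124]
[118.5  10.   44. ] (np.int64(218), np.int64(192)) [ 73 141 127]
[100. -40.  44.] (np.int64(230), np.int64(174)) [ 72 131 123]
[100. -34.  44.] (np.int64(230), np.int64(177)) [ 59  39 137]
[100.  -31.5  44. ] (np.int64(229), np.int64(178)) [ 26  23 169]
[100.   28.5  44. ] (np.int64(224), np.int64(202)) [23 23 88]
[100.  31.  44.] (np.int64(224), np.int64(203)) [32 55 65]
[100.   33.5  44. ] (np.int64(224), np.int64(204)) [ 66 106  84]
off cm [ -0.02   0.45 -10.44] twist -0.1
```

Run:
```python
from h import *
c=snap('wrist'); state()
for v in (85,100,115):
    RNG['p2']=((0,0,v),(179,45,255)); print(v,[(np.round(cv2.minAreaRect(k)[0]).tolist(),np.round(cv2.minAreaRect(k)[1]).tolist()) for k in blobs(c,*RNG['p2'],amin=1500)])
    for f in flats(c,'p2',8): print(*f)
print(proj(c,(434.4,-310.7,8)), [np.round(proj(c,(434.4-30*np.cos(0)*a+0,-310.7+55*b,8))).tolist() for a in(-1,1) for b in (-1,1)])
```

```text
t 59.3 [ 434.5 -313.1   82.4] [1.799e+02 1.000e-01 9.200e+01] F [ 0.1  0.2 -0. ] w 73.7 0.0
85 [([466.0, 379.0], [74.0, 43.0]), ([319.0, 199.0], [639.0, 399.0])]
100 [([466.0, 379.0], [74.0, 42.0]), ([319.0, 199.0], [639.0, 399.0])]
115 [([466.0, 379.0], [73.0, 42.0]), ([61.0, 326.0], [122.0, 141.0]), ([320.0, 200.0], [399.0, 639.0])]
[315.53690177 196.31646   ] [[346.0, 254.0], [355.0, 133.0], [281.0, 252.0], [281.0, 130.0]]
```

Run:
```python
from h import *
c=snap('wrist'); g=cv2.GaussianBlur(cv2.cvtColor(c['color'],cv2.COLOR_RGB2GRAY),(3,3),0)
print('x scan y=-265 :',[(x,int(g[tuple(proj(c,(x,-268,8)).round().astype(int)[::-1])])) for x in range(385,485,3)])
print('x scan y=-330 :',[(x,int(g[tuple(proj(c,(x,-345,8)).round().astype(int)[::-1])])) for x in range(395,475,3)])
print('y scan x=425 :',[(y,int(g[tuple(proj(c,(425,y,8)).round().astype(int)[::-1])])) for y in range(-375,-235,3)])
```

```text
x scan y=-265 : [(385, 150), (388, 146), (391, 147), (394, 148), (397, 146), (400, 149), (403, 233), (406, 254), (409, 254), (412, 254), (415, 254), (418, 254), (421, 254), (424, 254), (427, 255), (430, 254), (433, 255), (436, 254), (439, 255), (442, 254), (445, 254), (448, 254), (451, 254), (454, 254), (457, 254), (460, 254), (463, 206), (466, 145), (469, 146), (472, 150), (475, 147), (478, 153), (481, 164), (484, 159)]
x scan y=-330 : [(395, 103), (398, 104), (401, 106), (404, 159), (407, 236), (410, 242), (413, 253), (416, 254), (419, 251), (422, 239), (425, 235), (428, 234), (431, 232), (434, 202), (437, 194), (440, 197), (443, 194), (446, 193), (449, 191), (452, 192), (455, 195), (458, 193), (461, 194), (464, 176), (467, 94), (470, 130), (473, 153)]
y scan x=425 : [(-375, 104), (-372, 108), (-369, 186), (-366, 229), (-363, 229), (-360, 230), (-357, 231), (-354, 232), (-351, 242), (-348, 233), (-345, 235), (-342, 254), (-339, 255), (-336, 255), (-333, 253), (-330, 253), (-327, 253), (-324, 253), (-321, 253), (-318, 253), (-315, 253), (-312, 253), (-309, 253), (-306, 253), (-303, 253), (-300, 253), (-297, 253), (-294, 253), (-291, 243), (-288, 206), (-285, 206), (-282, 242), (-279, 252), (-276, 254), (-273, 254), (-270, 254), (-267, 254), (-264, 254), (-261, 254), (-258, 190), (-255, 146), (-252, 146), (-249, 147), (-246, 146), (-243, 145), (-240, 145), (-237, 144)]
```

>>> carry_out --motion '[{"offset": [0,0.4,-3],"twist": 0},{"offset": [0,0.4,-7],"twist": 0},{"offset": [0,0.4,-9.5],"twist": 0},{"offset": [0,0.4,-10.4],"twist": 0},{"offset": [0,0.4,-10.4],"twist": 0}]' --grip 7.2

```text
time_s: 59.85
position: [433.8, -308.7, -23.4]
tcp_rot: [-180.0, -0.0, 92.0]
force: [0.0, 0.1, -0.1]
width: 72.1
grasp_force: 0.0
```

>>> carry_out --motion '[{"offset": [0,0,0],"twist": 0},{"offset": [0,0,0],"twist": 0},{"offset": [0,0,0],"twist": 0},{"offset": [0,0,0],"twist": 0},{"offset": [0,0,0],"twist": 0}]' --grip 5.0 --squeeze 25

```text
time_s: 60.35
position: [434.7, -309.5, -21.6]
tcp_rot: [179.9, 0.1, 91.9]
force: [-0.2, 1.4, 8.7]
width: 58.7
grasp_force: 28.7
```

>>> carry_out --motion '[{"offset": [0,0,3],"twist": 0},{"offset": [0,0,7],"twist": 0},{"offset": [0,1,11.5],"twist": 0},{"offset": [1,4,15.5],"twist": -2},{"offset": [2,8,19.2],"twist": -4}]'

```text
time_s: 60.85
position: [452.7, -233.2, 167.2]
tcp_rot: [179.9, 0.1, 87.8]
force: [2.6, 1.4, -4.4]
width: 58.7
grasp_force: 30.4
```

>>> carry_out --motion '[{"offset": [1,4.5,0],"twist": -2.5},{"offset": [2,9,0],"twist": -5},{"offset": [3,13.5,0],"twist": -7.5},{"offset": [4,18,0],"twist": -9.8},{"offset": [5.2,22.5,0],"twist": -9.8}]'

```text
time_s: 61.35
position: [504.5, -6.5, 165.1]
tcp_rot: [180.0, -0.0, 78.0]
force: [1.4, -0.6, -3.4]
width: 59.0
grasp_force: 30.4
```

>>> carry_out --motion '[{"offset": [1,4.5,0],"twist": 0},{"offset": [2,9,0],"twist": 0},{"offset": [3,13.5,0],"twist": 0},{"offset": [4,17.9,0],"twist": 0},{"offset": [4,17.9,0],"twist": 0}]'

```text
time_s: 61.85
position: [544.6, 175.1, 164.6]
tcp_rot: [180.0, -0.1, 78.4]
force: [1.3, -1.1, -2.9]
width: 58.5
grasp_force: 30.4
```

>>> carry_out --motion '[{"offset": [0,0,0],"twist": 0},{"offset": [0,0,-1],"twist": 0},{"offset": [0,0,-3],"twist": 0},{"offset": [0,0,-4],"twist": 0},{"offset": [0,0,-4],"twist": 0}]'

```text
time_s: 62.35
position: [543.9, 169.6, 122.8]
tcp_rot: [-179.8, 0.1, 78.1]
force: [-0.1, 0.2, -3.4]
width: 59.0
grasp_force: 30.4
```

Run:
```python
from h import *
state(); go(546.7,174.9,88,78.1)
```

```text
t 62.4 [543.9 169.6 122.8] [-1.798e+02  1.000e-01  7.810e+01] F [-0.1  0.2 -3.4] w 59.0 30.4
off cm [ 0.28  0.53 -3.48] twist 0.0
```

>>> carry_out --motion '[{"offset": [0.2,0.4,0],"twist": 0},{"offset": [0.2,0.4,0],"twist": 0},{"offset": [0.2,0.4,0],"twist": 0},{"offset": [0.2,0.4,0],"twist": 0},{"offset": [0.2,0.4,0],"twist": 0}]' --squeeze 20

```text
time_s: 62.85
position: [546.7, 174.6, 124.6]
tcp_rot: [180.0, -0.0, 78.1]
force: [0.6, -1.1, -3.8]
width: 58.8
grasp_force: 30.4
```

>>> carry_out --motion '[{"offset": [0,0,-0.7],"twist": 0},{"offset": [0,0,-1.3],"twist": 0},{"offset": [0,0,-1.7],"twist": 0},{"offset": [0,0,-2.1],"twist": 0},{"offset": [0,0,-2.5],"twist": 0}]'

```text
time_s: 63.35
position: [546.9, 174.4, 99.4]
tcp_rot: [180.0, 0.0, 78.1]
force: [-1.0, -3.0, 0.9]
width: 58.9
grasp_force: 30.6
```

>>> carry_out --motion '[{"offset": [0,0,-0.3],"twist": 0},{"offset": [0,0,-0.6],"twist": 0},{"offset": [0,0,-0.9],"twist": 0},{"offset": [0,0,-1.1],"twist": 0},{"offset": [0,0,-1.1],"twist": 0}]'

```text
time_s: 63.85
position: [547.1, 174.9, 91.0]
tcp_rot: [179.9, -0.1, 78.1]
force: [-12.6, -4.3, 27.8]
width: 58.9
grasp_force: 35.3
```

>>> carry_out --motion '[{"offset": [0,-0.1,0],"twist": 0},{"offset": [0,-0.2,0],"twist": 0},{"offset": [0,-0.3,0],"twist": 0},{"offset": [-0.1,-0.4,0],"twist": 0},{"offset": [-0.1,-0.5,0],"twist": 0}]'

```text
time_s: 64.35
position: [546.5, 170.2, 89.5]
tcp_rot: [179.9, -0.1, 78.2]
force: [0.6, 1.8, 4.6]
width: 58.8
grasp_force: 33.0
```

Run:
```python
from h import *
state(); c=snap('scene')
for z in (32,40,48): print(z); line(c,(98,-30,z),(122,-30,z))
```

```text
t 64.3 [546.5 170.2  89.5] [ 1.799e+02 -1.000e-01  7.820e+01] F [0.6 1.8 4.6] w 58.8 33.0
32
[ 98. -30.  32.] (np.int64(403), np.int64(193)) [ 18  26 149]
[109. -30.  32.] (np.int64(407), np.int64(192)) [ 40  76 199]
[111.5 -30.   32. ] (np.int64(408), np.int64(192)) [ 72 125 202]
40
[ 98. -30.  40.] (np.int64(402), np.int64(191)) [ 22  27 144]
[108. -30.  40.] (np.int64(406), np.int64(190)) [ 20  39 194]
[110.5 -30.   40. ] (np.int64(407), np.int64(190)) [ 61  82 175]
[113.5 -30.   40. ] (np.int64(408), np.int64(190)) [ 72 124 202]
48
[ 98. -30.  48.] (np.int64(401), np.int64(189)) [ 20  25 150]
[110. -30.  48.] (np.int64(406), np.int64(187)) [ 45  67 202]
[112.5 -30.   48. ] (np.int64(407), np.int64(187)) [ 72 124 203]
```

>>> carry_out --motion '[{"offset": [0,-0.1,0],"twist": 0},{"offset": [0,-0.2,0],"twist": 0},{"offset": [0,-0.2,-0.1],"twist": 0},{"offset": [0,-0.2,-0.1],"twist": 0},{"offset": [0,-0.2,-0.1],"twist": 0}]'

```text
time_s: 64.9
position: [546.4, 169.1, 89.0]
tcp_rot: [179.9, -0.2, 78.1]
force: [-2.7, 8.3, 13.9]
width: 58.5
grasp_force: 33.9
```

>>> carry_out --motion '[{"offset": [0,-0.1,0],"twist": 0},{"offset": [0,-0.1,0],"twist": 0},{"offset": [0,-0.1,0],"twist": 0},{"offset": [0,-0.1,0],"twist": 0},{"offset": [0,-0.1,0],"twist": 0}]'

```text
time_s: 65.4
position: [546.4, 169.1, 89.0]
tcp_rot: [179.9, -0.3, 78.2]
force: [-1.9, 15.9, 12.5]
width: 59.0
grasp_force: 33.7
```

>>> carry_out --motion '[{"offset": [0,0.2,0.2],"twist": 0},{"offset": [0,0.2,0.4],"twist": 0},{"offset": [0,0.2,0.6],"twist": 0},{"offset": [0,0.2,2.5],"twist": 0},{"offset": [0,0.2,6.5],"twist": 0}]' --grip 7.4

```text
time_s: 65.9
position: [544.2, 168.0, 150.3]
tcp_rot: [-179.7, 0.2, 78.1]
force: [0.8, 0.1, -0.4]
width: 74.0
grasp_force: 0.0
```

>>> carry_out --motion '[{"offset": [1.5,-2,3],"twist": 0},{"offset": [4.5,-6,3],"twist": 0},{"offset": [7.5,-10,3],"twist": 0},{"offset": [10.5,-14,3],"twist": 0},{"offset": [13,-17.5,3],"twist": 0}]' --grip 6.0

```text
time_s: 66.4
position: [676.6, -8.9, 182.1]
tcp_rot: [-180.0, 0.0, 78.1]
force: [-0.4, 0.8, -0.3]
width: 59.8
grasp_force: 0.0
```

>>> carry_out --motion '[{"offset": [1.9,-1.8,0],"twist": 0},{"offset": [1.9,-1.8,0],"twist": 0},{"offset": [1.9,-1.8,0],"twist": 0},{"offset": [1.9,-1.8,0],"twist": 0},{"offset": [1.9,-1.8,0],"twist": 0}]'

```text
time_s: 66.9
position: [694.3, -23.5, 182.7]
tcp_rot: [180.0, -0.0, 78.2]
force: [0.0, 0.6, -0.7]
width: 60.1
grasp_force: 0.0
```

Run:
```python
from h import *
state(); t=snap('top'); s=snap('scene'); w=snap('wrist')
print('shelf plate'); line(t,(-10,12,52),(120,12,52)); print('ac');line(t,(100,-40,52),(100,40,52))
# hole in top plate
g=cv2.cvtColor(t['color'],cv2.COLOR_RGB2GRAY)
pts=[]
for x in np.arange(68,97,1.):
    for y in np.arange(-16,16,1.):
        u,v=proj(t,sh((x,y,52))).round().astype(int); pts.append((g[v,u],x,y))
p=np.array(pts); d=p[p[:,0]<p[:,0].min()+30]; print('hole top cam',d[:,1:].mean(0),len(d),p[:,0].min(),np.median(p[:,0]))
print('scene end'); [line(s,(98,-30,z),(122,-30,z)) for z in (40,48)]
for k in blobs(w,(5,180,120),(20,255,255),60):
    print('orange w',cv2.minEnclosingCircle(k),cv2.boundingRect(k),np.round(plane(w,cv2.minEnclosingCircle(k)[0],121),1))
```

```text
t 66.9 [694.3 -23.5 182.7] [180.   -0.   78.2] F [ 0.   0.6 -0.7] w 60.1 0.0
shelf plate
[-10.  12.  52.] (np.int64(270), np.int64(204)) [ 28 113  88]
[ 0.5 12.  52. ] (np.int64(266), np.int64(204)) [15 77 33]
[ 3. 12. 52.] (np.int64(265), np.int64(203)) [14 68 97]
[ 5.5 12.  52. ] (np.int64(264), np.int64(203)) [ 21  33 145]
[72.5 12.  52. ] (np.int64(237), np.int64(197)) [ 32  23 166]
[114.  12.  52.] (np.int64(220), np.int64(193)) [ 17  93 124]
[116.5  12.   52. ] (np.int64(219), np.int64(193)) [ 65  95 123]
[119.  12.  52.] (np.int64(218), np.int64(193)) [ 73 133 127]
ac
[100. -40.  52.] (np.int64(231), np.int64(174)) [ 72 135 123]
[100. -35.  52.] (np.int64(230), np.int64(176)) [ 61  48 139]
[100.  -32.5  52. ] (np.int64(230), np.int64(177)) [ 34  24 157]
[100. -30.  52.] (np.int64(230), np.int64(178)) [ 22  23 164]
[100.   26.5  52. ] (np.int64(225), np.int64(201)) [ 26  18 112]
[100.  32.  52.] (np.int64(224), np.int64(203)) [36 54 66]
[100.  34.  52.] (np.int64(224), np.int64(204)) [ 65 105  80]
hole top cam [85.01010101 -1.97979798] 99 36.0 160.0
scene end
[ 98. -30.  40.] (np.int64(402), np.int64(191)) [ 24  27 141]
[108. -30.  40.] (np.int64(406), np.int64(190)) [ 21  40 205]
[110.5 -30.   40. ] (np.int64(407), np.int64(190)) [ 62  83 175]
[113.5 -30.   40. ] (np.int64(408), np.int64(190)) [ 72 126 200]
[ 98. -30.  48.] (np.int64(401), np.int64(189)) [ 20  26 148]
[110. -30.  48.] (np.int64(406), np.int64(187)) [ 57  57 196]
[112.5 -30.   48. ] (np.int64(407), np.int64(187)) [ 72 123 199]
orange w ((318.0, 199.40541076660156), 18.83514976501465) (304, 181, 29, 38) [697.  -20.4 121. ]
orange w ((173.0, 75.0), 21.213302612304688) (158, 60, 33, 31) [612.3  94.5 121. ]
```

>>> carry_out --motion '[{"offset": [0.2,0.2,-3],"twist": 0},{"offset": [0.2,0.2,-6],"twist": 0},{"offset": [0.2,0.2,-9],"twist": 0},{"offset": [0.2,0.2,-10.5],"twist": 0},{"offset": [0.2,0.2,-10.8],"twist": 0}]'

```text
time_s: 67.55
position: [695.9, -22.1, 72.7]
tcp_rot: [-179.9, 0.0, 78.2]
force: [0.8, 0.0, 0.4]
width: 60.0
grasp_force: 0.0
```

>>> carry_out --motion '[{"offset": [0,0,0],"twist": 0},{"offset": [0,0,0],"twist": 0},{"offset": [0,0,0],"twist": 0},{"offset": [0,0,0],"twist": 0},{"offset": [0,0,0],"twist": 0}]' --grip 1.5 --squeeze 25

```text
time_s: 68.05
position: [697.4, -22.4, 76.2]
tcp_rot: [179.8, -0.0, 78.1]
force: [-0.1, -0.1, 6.3]
width: 25.3
grasp_force: 26.2
```

>>> carry_out --motion '[{"offset": [0,0,0],"twist": 0},{"offset": [0,0,0],"twist": 0},{"offset": [0,0,0],"twist": 0},{"offset": [0,0,0],"twist": 0},{"offset": [0,0,0],"twist": 0}]'

```text
time_s: 68.55
position: [697.4, -22.4, 76.2]
tcp_rot: [179.9, -0.0, 78.1]
force: [-1.0, -0.1, 6.7]
width: 25.1
grasp_force: 26.2
```

>>> carry_out --motion '[{"offset": [0,0,0.6],"twist": 0},{"offset": [0,0,1.2],"twist": 0},{"offset": [0,0,1.8],"twist": 0},{"offset": [0,0,2.4],"twist": 0},{"offset": [0,0,2.7],"twist": 0}]'

```text
time_s: 69.05
position: [696.9, -22.4, 102.3]
tcp_rot: [180.0, -0.0, 78.1]
force: [-0.5, -0.5, -1.5]
width: 25.1
grasp_force: 25.5
```

```bash
cat >> h.py <<'E'
def pinaxis():
    s=snap('scene'); h=cv2.cvtColor(s['color'],cv2.COLOR_RGB2HSV)
    m=cv2.inRange(h,np.array((5,170,80)),np.array((20,255,255)))
    n,l,st,ce=cv2.connectedComponentsWithStats(m)
    for i in range(1,n):
        if st[i,4]>20:
            y,x=np.where(l==i); print('orange',st[i].tolist(),np.round(ce[i],1),'axis deg from vertical', round(np.degrees(np.arctan2(*np.linalg.svd(np.c_[x-x.mean(),y-y.mean()],full_matrices=False)[2][0])),1))
    return s
E
python3 - <<'E'
from h import *
state(); s=pinaxis()
G=np.array(r.sense()['position'])+[0,0,31]
print('G px',proj(s,G),'tip px pred',proj(s,G-[0,0,96]))
g=cv2.cvtColor(s['color'],cv2.COLOR_RGB2GRAY); u,v=proj(s,G).round().astype(int)
for vv in range(v-12,v+48,2): print(vv,g[vv,u-9:u+10].tolist())
E
```

```text
t 69.0 [696.9 -22.4 102.3] [180.   -0.   78.1] F [-0.5 -0.5 -1.5] w 25.1 25.5
orange [248, 8, 33, 3, 36] [264.2   9.3] axis deg from vertical -87.5
orange [0, 144, 54, 36, 900] [ 25.3 160.6] axis deg from vertical -69.2
orange [417, 175, 27, 8, 118] [432.5 178.4] axis deg from vertical 82.4
G px [324.05968974 219.41916775] tip px pred [323.3430572  250.13215275]
207 [118, 119, 94, 57, 53, 58, 61, 114, 117, 119, 121, 91, 63, 65, 60, 53, 52, 112, 117]
209 [119, 120, 118, 98, 38, 39, 35, 59, 68, 67, 68, 50, 37, 37, 38, 108, 119, 121, 119]
211 [120, 118, 119, 100, 39, 36, 38, 55, 66, 62, 57, 39, 37, 37, 43, 119, 116, 116, 117]
213 [118, 120, 117, 98, 37, 35, 38, 38, 40, 39, 40, 38, 38, 36, 40, 106, 119, 119, 121]
215 [117, 119, 117, 78, 36, 38, 47, 49, 47, 50, 45, 45, 40, 41, 44, 90, 121, 121, 119]
217 [121, 120, 119, 73, 37, 34, 48, 47, 49, 46, 47, 50, 44, 39, 54, 104, 118, 118, 117]
219 [118, 117, 118, 96, 97, 122, 93, 41, 38, 41, 33, 45, 79, 131, 108, 119, 119, 118, 119]
221 [119, 118, 118, 97, 117, 145, 70, 41, 41, 42, 44, 45, 107, 162, 131, 120, 121, 119, 117]
223 [120, 121, 120, 99
[... 1330 characters left out ...]
7]
251 [109, 108, 124, 124, 126, 128, 128, 126, 126, 125, 127, 126, 128, 126, 125, 127, 126, 126, 126]
253 [126, 126, 126, 126, 128, 129, 128, 125, 127, 126, 130, 127, 128, 129, 129, 127, 127, 127, 126]
255 [88, 89, 88, 94, 94, 94, 101, 98, 102, 103, 110, 106, 108, 107, 112, 112, 114, 119, 119]
257 [75, 77, 75, 74, 79, 76, 78, 80, 76, 80, 78, 77, 77, 77, 77, 74, 76, 77, 78]
259 [77, 76, 76, 76, 78, 77, 78, 74, 78, 79, 79, 74, 78, 79, 76, 76, 78, 79, 77]
261 [78, 78, 74, 77, 78, 77, 80, 78, 77, 78, 75, 79, 76, 78, 80, 78, 78, 78, 78]
263 [77, 77, 78, 79, 76, 80, 77, 76, 79, 77, 77, 78, 78, 76, 77, 78, 78, 78, 78]
265 [75, 76, 78, 79, 76, 76, 74, 76, 76, 77, 78, 77, 77, 78, 77, 77, 79, 79, 79]
```

>>> carry_out --motion '[{"offset": [-0.1,-0.6,0],"twist": 0},{"offset": [-0.3,-1.2,0],"twist": 0},{"offset": [-0.4,-1.9,-0.1],"twist": 0},{"offset": [-0.5,-2.5,-0.3],"twist": 0},{"offset": [-0.6,-3.1,-0.4],"twist": 0}]'

```text
time_s: 69.6
position: [690.3, -54.0, 96.9]
tcp_rot: [-180.0, -0.0, 78.1]
force: [0.5, 3.5, -1.6]
width: 24.8
grasp_force: 25.4
```

>>> carry_out --motion '[{"offset": [0,0,0],"twist": 0},{"offset": [0,0,0],"twist": 0},{"offset": [0,0,0],"twist": 0},{"offset": [0,0,0],"twist": 0},{"offset": [0,0,0],"twist": 0}]'

```text
time_s: 70.1
position: [690.7, -53.3, 97.4]
tcp_rot: [180.0, 0.0, 78.2]
force: [-0.1, 0.8, -1.9]
width: 25.1
grasp_force: 25.4
```

>>> carry_out --motion '[{"offset": [0,0,1],"twist": 0},{"offset": [0,0,3],"twist": 0},{"offset": [0,0,6],"twist": 0},{"offset": [0,0,9],"twist": 0},{"offset": [0,0,9],"twist": 0}]'

```text
time_s: 70.6
position: [692.2, -53.7, 193.4]
tcp_rot: [179.5, -0.0, 78.1]
force: [-0.2, -0.5, -0.9]
width: 25.4
grasp_force: 25.4
```

Run:
```python
from h import *
state(); s=pinaxis()
p=np.array(r.sense()['position']); G=p+[0,0,26]; n=SM()[:,2]
print('G',proj(s,G),'tip if 20deg',proj(s,G-91*n),'if 0',proj(s,G-[0,0,91]))
u,v=proj(s,G).round().astype(int)
c=s['color'][v-45:v+75,u-70:u+90]; cv2.imwrite('pics/pin.png',cv2.resize(c,None,fx=5,fy=5,interpolation=cv2.INTER_CUBIC)[:,:,::-1])
```

```text
t 70.6 [692.2 -53.7 193.4] [179.5  -0.   78.1] F [-0.2 -0.5 -0.9] w 25.4 25.4
orange [251, 8, 28, 3, 29] [264.5   9.2] axis deg from vertical 92.5
orange [0, 144, 54, 40, 885] [ 25.4 161.1] axis deg from vertical -68.5
orange [417, 175, 27, 8, 130] [432.3 178.5] axis deg from vertical 82.4
orange [310, 184, 10, 15, 51] [316.3 192.9] axis deg from vertical -14.1
G [310.846339   190.07373245] tip if 20deg [323.83420144 220.54076888] if 0 [310.75182055 221.84178739]
```

View pics/pin.png

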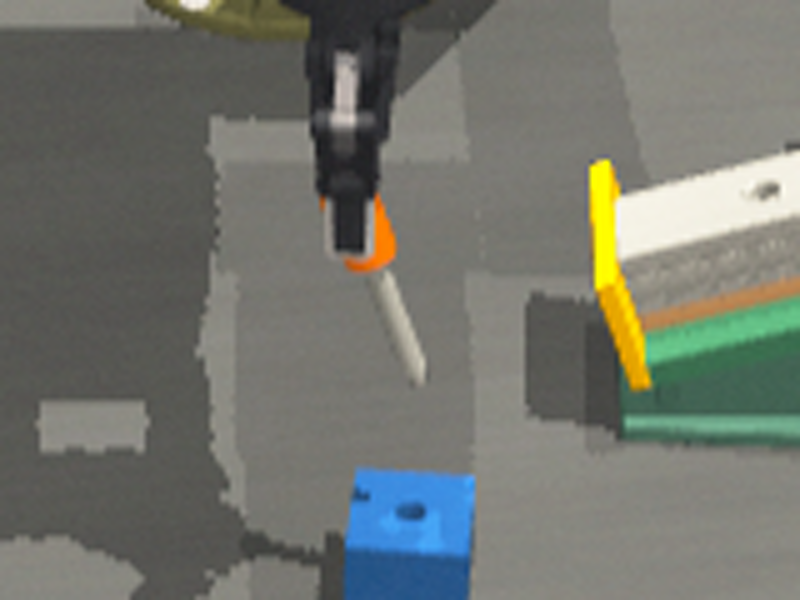

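>>> carry_out --motion '[{"offset": [-1,1,2],"twist": 0},{"offset": [-4,4.5,2],"twist": 0},{"offset": [-7,8.5,2],"twist": 0},{"offset": [-10,12.5,2],"twist": 0},{"offset": [-12.5,16.5,2],"twist": 0}]'

```text
time_s: 71.15
position: [563.6, 112.8, 206.6]
tcp_rot: [-179.9, 0.0, 78.1]
force: [1.0, 1.1, -0.4]
width: 25.0
grasp_force: 25.4
```

>>> carry_out --motion '[{"offset": [-1.5,2,0],"twist": 0},{"offset": [-2.5,4.3,0],"twist": 0},{"offset": [-2.5,4.3,0],"twist": 0},{"offset": [-2.5,4.3,0],"twist": 0},{"offset": [-2.5,4.3,0],"twist": 0}]'

```text
time_s: 71.65
position: [540.8, 153.9, 206.9]
tcp_rot: [-180.0, 0.0, 78.1]
force: [-0.6, 0.0, -1.4]
width: 25.3
grasp_force: 25.4
```

>>> carry_out --motion '[{"offset": [0,0,0],"twist": 0},{"offset": [0,0,0],"twist": 0},{"offset": [0,0,0],"twist": 0},{"offset": [0,0,0],"twist": 0},{"offset": [0,0,0],"twist": 0}]'

```text
time_s: 72.15
position: [540.7, 154.5, 207.3]
tcp_rot: [-180.0, 0.0, 78.1]
force: [-0.8, 0.8, -0.8]
width: 25.0
grasp_force: 25.4
```

Run:
```python
from h import *
state(); s=snap('scene'); w=snap('wrist'); t=snap('top'); n=SM()[:,2]
p=np.array(r.sense()['position']); G=p+[0,0,26]; tip=G-93*n
H=np.array([550.4,192.4,126.5]); print('tip',tip,'gap to H',H-tip)
print('scene: pred tip',proj(s,tip),'H',proj(s,H),' wrist: tip',proj(w,tip),'H',proj(w,H))
g=cv2.cvtColor(s['color'],cv2.COLOR_RGB2GRAY); u,v=proj(s,H).round().astype(int)
print('scene patch',u-14,v-16)
for vv in range(v-16,v+10): print(vv,' '.join('%3d'%q for q in g[vv,u-14:u+15]))
```

```text
t 72.2 [540.7 154.5 207.3] [-180.     0.    78.1] F [-0.8  0.8 -0.8] w 25.0 25.4
tip [547.21559965 185.74968559 145.99122572] gap to H [  3.18440035   6.65031441 -19.49122572]
scene: pred tip [391.44552806 175.52518768] H [393.44346419 182.10354867]  wrist: tip [315.73722906 165.7554097 ] H [317.84009962 153.55177254]
scene patch 379 166
166 120 116 118 135 133 136 134 134 112 125 147 173 184 136 134 135 136 138 137 136 135 137 138 138 139 103  44  46  95
167 127 132 127 135 136 136 135 137 113 117 138 169 185 142 138 138 139 138 140 140 138 139 139 141 141  85  48  45  89
168 136 136 135 137 137 137 137 138 127 113 131 164 182 154 139 139 137 138 139 139 141 140 139 139 138  73  44  48  59
169 138 133 135 137 134 137 136 137 137 113 128 154 177 185 137 140 140 139 139 138 139 139 138 138 138  64  47  48  46
170 135 136 137 137 135 137 137 138 136 115 122 145 172 191 129 137 138 138 137 139 139 139 138 137 138  53  46  47  51
171 137 137 137 135 134 135 137 137 138 120 119 136 167 183 145 138 137 137 137 137 137 138 139 140 122  49  50  46  47
172 135 134 138 134 135 135 136 136 137 
[... 1659 characters left out ...]
 220 221 220 219 218 219 219 219 217 217 217 216 219 218 217 219 218 218 218 218 200 195 188 176 165
187 222 222 222 219 219 219 219 217 218 218 216 217 218 217 218 216 216 218 218 217 198 198 188 178 160 161 181 180 165
188 219 221 221 220 219 217 218 218 218 218 218 218 219 217 218 217 198 198 187 178 161 159 151 144 143 143 168 186 166
189 218 219 220 218 218 217 219 218 218 218 219 218 197 198 190 180 161 161 141 143 141 140 144 145 144 144 157 190 166
190 219 219 219 218 220 220 218 219 198 198 188 174 160 161 150 141 143 143 135 143 144 144 135 137 142 145 148 195 151
191 220 219 220 220 210 200 188 179 159 152 152 137 142 143 143 144 143 145 141 142 135 136 138 140 169 144 161 180 163
```

Run:
```python
from h import *
w=snap('wrist'); g=cv2.cvtColor(w['color'],cv2.COLOR_RGB2GRAY)
for vv in range(130,186,3): print(vv,' '.join('%3d'%q for q in g[vv,292:346:2]))
t=g[120:200,280:360]
```

```text
130 252 253 252 251 252 252 252 252 252 251 251 253 251 251 251 253 251 252 252 252 251 251 251 251 251 249 249
133 251 252 252 251 252 251 251 251 252 251 252 253 252 250 251 253 251 252 252 251 251 250 251 250 246 240 242
136 252 253 252 251 252 251 252 251 252 251 252 253 251 251 251 252 252 252 252 251 250 245 243 244 241 240 241
139 251 252 251 251 251 252 251 251 252 251 252 253 251 251 251 252 251 251 248 246 243 240 241 242 240 241 241
142 251 253 251 251 251 252 251 251 251 251 251 253 251 251 251 252 249 246 243 242 241 241 242 242 240 240 240
145 251 253 252 251 251 252 251 251 252 251 251 251 244 237 235 238 237 240 243 242 240 240 242 242 239 240 240
148 251 253 252 251 251 251 251 251 251 248 225 169 149 144 140 140 135 168 222 240 240 240 241 242 239 239 241
151 251 253 251 251 251 252 251 250 249 216 161 145 148 154 147 144 145 127 133 214 239 240 242 242 240 240 240
154 251 253 252 251 251 251 251 248 233 193 223 226 220 214 207 202 164 134 153 179 232 240 242 242 241 240 241
157 250 252 251 250 245 244 242 241 236 195 191 208 221 223 219 205 191 197 179 193 235 239 
[... 327 characters left out ...]
 239 241 242 240 240 240 241
169 241 243 244 242 241 243 243 240 235 184 174 193 202 205 198 203 235 243 242 240 240 239 242 241 240 240 241
172 240 243 244 242 242 243 242 234 191 142 173 195 202 208 199 185 210 241 243 241 240 241 241 241 241 241 241
175 240 243 244 243 242 243 237 193 161 145 174 198 206 209 200 184 205 241 242 240 239 241 242 240 241 240 241
178 241 243 245 243 242 241 209 171 164 146 175 198 209 207 202 185 202 240 242 241 240 242 243 241 241 242 242
181 241 243 245 241 243 241 204 162 150 150 182 199 209 211 203 186 194 240 242 240 240 241 242 240 241 242 241
184 241 243 244 243 242 213 170 166 150 153 184 202 212 212 204 188 195 240 242 242 240 242 242 240 242 242 242
```

>>> carry_out --motion '[{"offset": [0.2,0,0],"twist": 0},{"offset": [0.3,-0.05,0],"twist": 0},{"offset": [0.3,0.1,-0.5],"twist": 0},{"offset": [0.4,0.3,-1.0],"twist": 0},{"offset": [0.4,0.5,-1.5],"twist": 0}]'

```text
time_s: 72.85
position: [544.6, 159.8, 191.6]
tcp_rot: [-180.0, 0.0, 78.1]
force: [0.7, -0.0, -0.9]
width: 25.1
grasp_force: 25.4
```

>>> carry_out --motion '[{"offset": [0,0,0],"twist": 0},{"offset": [0.05,0.15,-0.4],"twist": 0},{"offset": [0.05,0.3,-0.8],"twist": 0},{"offset": [0.1,0.45,-1.2],"twist": 0},{"offset": [0.1,0.55,-1.6],"twist": 0}]'

```text
time_s: 73.35
position: [545.7, 165.3, 176.0]
tcp_rot: [-180.0, 0.0, 78.1]
force: [-0.1, 1.0, -0.9]
width: 25.0
grasp_force: 25.4
```

Run:
```python
from h import *
state(); s=snap('scene'); n=SM()[:,2]
p=np.array(r.sense()['position']); G=p+[0,0,26]; tip=G-93*n
H=np.array([551.5,192.4,126.5]); print('depth along n',(H-tip)@n,'perp',H-tip-((H-tip)@n)*n)
g=cv2.cvtColor(s['color'],cv2.COLOR_RGB2GRAY)
for vv in range(164,190,1): print(vv,' '.join('%3d'%q for q in g[vv,380:404]))
```

```text
t 73.3 [545.7 165.3 176. ] [-180.     0.    78.1] F [-0.1  1.  -0.9] w 25.0 25.4
depth along n 13.229782983605755 perp [0.47062396 0.39765663 0.17694603]
164 120 121 120 130 123 120 128 129 137 153 149 147 153 151 136 135 137 137 136 136 136 135 136 134
165 118 118 120 119 127 104 109 112 116 135 144 141 142 135 134 137 135 135 137 135 134 137 135 137
166 116 118 120 117 124 126 121 116 115 139 141 131 153 134 137 137 138 137 136 137 140 138 138 139
167 116 120 118 118 119 135 131 128 107 126 135 164 165 137 139 140 139 139 140 140 139 140 141 140
168 118 119 119 121 119 138 139 137 108 122 132 174 180 139 138 141 138 138 140 139 141 141 139 138
169 119 120 129 130 130 137 137 136 113 118 135 166 189 135 140 139 141 140 140 138 139 140 138 138
170 129 130 135 136 136 135 139 139 120 114 132 161 186 152 138 138 137 137 137 137 138 138 137 140
171 136 138 137 137 139 139 136 137 131 109 128 154 179 174 139 137 138 137 137 138 138 136 138 121
172 136 137 136 134 137 136 137 136 137 111 121 144 173 189 138 136 136 138 140 140 138 139 140 114
173 136 135 136 137 135 136 137 138 136 113 11
[... 953 characters left out ...]

183 136 138 179 179 179 177 137 137 152 150 156 137 125 125 150 174 172 220 220 220 221 221 221 221
184 140 137 136 136 137 136 136 135 136 194 148 133 150 124 168 203 190 221 220 219 219 218 219 219
185 139 137 137 193 193 193 195 195 196 221 195 191 197 189 206 218 212 218 219 221 219 219 219 218
186 196 194 196 220 221 221 220 219 220 220 219 218 217 217 218 218 218 218 218 219 218 219 218 201
187 222 222 220 219 220 220 218 217 218 218 219 217 218 217 218 218 217 219 217 200 198 189 179 160
188 220 221 220 219 220 219 218 217 219 218 219 219 217 218 218 199 198 189 182 163 161 153 146 143
189 220 219 219 219 218 219 219 219 219 219 219 199 198 189 179 162 159 142 143 143 144 142 146 144
```

>>> carry_out --motion '[{"offset": [0.05,0.15,-0.4],"twist": 0},{"offset": [0.05,0.3,-0.8],"twist": 0},{"offset": [0.1,0.45,-1.2],"twist": 0},{"offset": [0.1,0.55,-1.6],"twist": 0},{"offset": [0.15,0.7,-1.9],"twist": 0}]'

```text
time_s: 73.9
position: [547.1, 172.2, 156.9]
tcp_rot: [-180.0, 0.0, 78.1]
force: [0.3, -1.5, -0.1]
width: 24.9
grasp_force: 25.4
```

>>> carry_out --motion '[{"offset": [0,0,0],"twist": 0},{"offset": [0.05,0.15,-0.4],"twist": 0},{"offset": [0.05,0.3,-0.8],"twist": 0},{"offset": [0.1,0.45,-1.2],"twist": 0},{"offset": [0.1,0.45,-1.2],"twist": 0}]'

```text
time_s: 74.4
position: [547.9, 176.6, 144.5]
tcp_rot: [-179.9, 0.0, 78.1]
force: [-0.0, -1.0, -3.0]
width: 24.8
grasp_force: 25.3
```

>>> carry_out --motion '[{"offset": [0,0.1,-0.3],"twist": 0},{"offset": [0.05,0.2,-0.6],"twist": 0},{"offset": [0.05,0.3,-0.9],"twist": 0},{"offset": [0.1,0.4,-1.2],"twist": 0},{"offset": [0.1,0.4,-1.2],"twist": 0}]'

```text
time_s: 74.9
position: [549.0, 180.7, 132.7]
tcp_rot: [-180.0, 0.0, 78.1]
force: [-0.6, -2.8, -3.8]
width: 25.2
grasp_force: 25.3
```

>>> carry_out --motion '[{"offset": [0,0.1,-0.2],"twist": 0},{"offset": [0,0.15,-0.4],"twist": 0},{"offset": [0.05,0.2,-0.6],"twist": 0},{"offset": [0.05,0.3,-0.8],"twist": 0},{"offset": [0.05,0.3,-0.8],"twist": 0}]'

```text
time_s: 75.4
position: [549.3, 183.6, 124.9]
tcp_rot: [-179.9, 0.0, 78.1]
force: [-1.9, -3.8, -2.4]
width: 25.1
grasp_force: 25.3
```

>>> carry_out --motion '[{"offset": [0,0.05,-0.1],"twist": 0},{"offset": [0,0.1,-0.2],"twist": 0},{"offset": [0,0.1,-0.3],"twist": 0},{"offset": [0.05,0.15,-0.4],"twist": 0},{"offset": [0.05,0.15,-0.4],"twist": 0}]'

```text
time_s: 75.9
position: [549.9, 185.0, 121.1]
tcp_rot: [-179.9, 0.0, 78.1]
force: [-3.5, -5.2, -0.4]
width: 25.1
grasp_force: 25.6
```

>>> carry_out --motion '[{"offset": [0,0,0],"twist": 0},{"offset": [0,0,0],"twist": 0},{"offset": [0,0,0],"twist": 0},{"offset": [0,0,0],"twist": 0},{"offset": [0,0,0],"twist": 0}]' --grip 5.0

```text
time_s: 76.4
position: [550.2, 185.2, 121.4]
tcp_rot: [180.0, -0.0, 78.1]
force: [-1.3, 0.7, 0.5]
width: 49.8
grasp_force: 0.0
```

>>> carry_out --motion '[{"offset": [0,0,1],"twist": 0},{"offset": [0,0,4],"twist": 0},{"offset": [0,0,8],"twist": 0},{"offset": [0,0,8],"twist": 0},{"offset": [0,0,8],"twist": 0}]'

```text
time_s: 76.9
position: [550.4, 185.2, 202.7]
tcp_rot: [179.9, -0.1, 78.1]
force: [0.0, 0.6, -0.2]
width: 49.9
grasp_force: 0.0
```

Run:
```python
from h import *
state(); s=pinaxis(); n=SM()[:,2]; H=np.array([551.5,192.4,126.5])
for d in (0,36): print(d,proj(s,H+n*d))
for z in (6,16,24,32,40,48): print(z); line(s,(100,-30,z),(122,-30,z))
g=cv2.cvtColor(s['color'],cv2.COLOR_RGB2GRAY)
h=cv2.cvtColor(s['color'],cv2.COLOR_RGB2HSV)
for vv in range(160,186,2): print(vv,' '.join('%3d'%q for q in h[vv,378:404,0]))
```

```text
t 76.9 [550.4 185.2 202.7] [ 1.799e+02 -1.000e-01  7.810e+01] F [ 0.   0.6 -0.2] w 49.9 0.0
orange [246, 8, 35, 3, 36] [263.    9.3] axis deg from vertical -87.7
orange [0, 144, 54, 36, 874] [ 25.1 160.7] axis deg from vertical -68.7
orange [385, 170, 12, 15, 136] [390.4 177.1] axis deg from vertical 18.5
orange [417, 175, 27, 8, 125] [432.1 178.5] axis deg from vertical 82.8
orange [12, 194, 8, 11, 21] [ 15.2 198.1] axis deg from vertical 31.7
0 [393.56191486 182.32145853]
36 [390.20958955 171.42801228]
6
[100. -30.   6.] (np.int64(406), np.int64(201)) [ 15 138 181]
[108. -30.   6.] (np.int64(409), np.int64(200)) [ 68 102 160]
16
[100. -30.  16.] (np.int64(405), np.int64(198)) [ 18  44 155]
[105. -30.  16.] (np.int64(407), np.int64(197)) [ 22  26 148]
[107.5 -30.   16. ] (np.int64(408), np.int64(197)) [ 50  72 166]
[110.5 -30.   16. ] (np.int64(409), np.int64(197)) [ 71 120 197]
24
[100. -30.  24.] (np.int64(404), np.int64(196)) [ 26  28 138]
[107. -30.  24.] (np.int64(407), np.int64(195)) [ 16  76 185]
[109.5 -30.   24. ] (np.int64(408), np.int64(195)) [ 69 109 187]
32
[100. -30.  
[... 1329 characters left out ...]
  18  19  18  12  26  23  30  23  23  18  25  27  10
174  19  23  26  33  27  24  20  16  18  16  17  18  16  16  15  16  16  25  30  27  30  23  30  26  20   1
176  27  30  21  22  20  25  27  12  13  13  13  13  13  14  15  15  16  13  21  23  25  23  25  26  25   7
178  21  27  21  23  23  20  17  19  13  13  13  13  13  14  14  15  16  16  15  24  26  24  23  26  24  24
180  20  28  23  20  23  27  23  26  16  13  13  13  13  13  14  15  16  16  16  23  26  26  26  23  27  22
182  26  26  27  25  24  22  24  25  23  12  13  13  13  13  14  14  15  16  15  23  24  22  25  25  23  24
184  24  22  24  22  23  23  23  21  24  22  12  13  13  13  13  14  13  13  24  26  26  24  27  24  25  26
```

```bash
python3 -c "
from h import *
state(); print(r.sign_off())"
```

```text
t 77.0 [550.  185.1 201.5] [180.   -0.   78.1] F [0.1 0.4 0.2] w 50.2 0.0
the job is handed in; nothing more can be done
None
```

The job is handed in at about 77 s. The offcut is in the scrap bin. The board and all five blanks are stacked against the backstop, and the pin looks fully seated through the stack in the last scene image. I did not re-measure the bystanders, and the sign-off gave no pass or fail.

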